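# Fit the access panel behind its interlocked swing handle

## Robot

A 6-joint arm with a two-finger parallel gripper is mounted at the origin on a cart in front of the work surface, level with it; the furniture and walls round the work are solid. World frame = base frame: x ahead of the robot, y to its left, z up, the work surface at z = 0. Lengths are in mm, angles in rad, forces in N, time in s.
With the tool pointing down it reaches from about 300 to 775 mm from the base axis. Payload 14.6 kg.
Tool frame: the origin (TCP) lies between the finger pads; the fingertips stand 8 mm ahead of it and the grasp point (between the pads) lies 11 mm behind it; x points along the fingers, y is the direction in which the jaws open and shut, and the axes are right-handed (so a half turn about x gives the same grasp; the last joint's range is limited). The gripper opens to 94 mm and grips with 3 to 60 N. Pads are 16 mm wide; open, the fingers measure 119 mm over their backs; the gripper's body (75 mm by 177 mm) begins 78 mm behind the grasp point.
Start: joints at [-1.222, 0.3, 1.521, -0, 1.321, -0.067], TCP at [222.149, -503.129, 213.446] pointing down, gripper open.
Joint ranges: [-3.03, 3.03], [-0.79, 2.21], [0.23, 2.52], [-1.04, 4.18], [0, 3.07], [-2.55, 2.55]. Speed limits (rad/s): [2.22, 2.22, 2.57, 3.14, 3.14, 3.14].

## Interface

Orientations are given as [roll, pitch, yaw] about the fixed x, y, z axes, in that order (R = Rz(yaw) Ry(pitch) Rx(roll)).
In Python, from cell import telemetry, camera, calibration, order gives the robot as it stands.
- The arm moves only by the shell command python3 -m handwheel 'ROWS' [FORCE]. ROWS is JSON, a list of rows, each a list of 7 numbers: the turn, a rotation vector about the tool's x, y, z as a fraction of full scale, then the shift along the tool's x, y, z as a fraction of full scale, then the opening, from 0 (shut) to 1 (fully open). A call has 1 to 12 rows; each row is the pose to reach, as a shift and turn from the pose measured when the call began, along the tool's axes at that moment, turning the shorter way round; what a row does not reach only later rows make up. Full scale, the value 1, is 300 mm for a shift and pi rad for a turn. A row lasts 1/8 s, in which the tool goes at most 62.5 mm and 10.7 degrees, less where a joint would pass 70% of its speed; a pose out of reach is approached as far as the arm can. A call with a number of a shift or a turn outside -1 to 1 is refused whole. A call with a gripper value outside its range is refused whole. The fingers move at their own pace and stop on an object; FORCE is the grip in N (left out, the last holds). Time passes only in rows, so rows that repeat a pose let the fingers close. It gives the time, the measured TCP pose, the force and the opening at its end, in the units of the state.
- telemetry.read_state(): the state, without advancing time (a new reading comes with each control period).
- camera(name): name is "scene" or "top"; returns the picture (420x560x3 uint8, red, green, blue); there is no depth.
- calibration(name): a dict with "fov_y" (degrees; the focal length in pixels is half the picture's height over the tangent of half this angle, whatever the lens; pixels are square), "cx", "cy" (the principal point, pixels), "position" and "attitude" of the camera in the world. Camera axes: x right, y down, z forward; pixel columns grow to the right and rows downward; lengths in mm; the calibration is good to about 2 mm. A picture is of the moment at which its call begins. calibration takes no time and is no camera call.
- order.sign_off(): hands the job in, once; it reports no verdict.
The state is a dict: "clock": time; "joints": joint angles; "qd": joint speeds; "effort": joint torques, N m; "eef_pos": TCP position; "eef_rot": TCP orientation; "wrist_force": force on the tool from outside, world axes, zero at the start; "moment": the same for the moment, N m; "finger_gap": finger opening in mm.
Only numpy, scipy, OpenCV 4.12 (cv2) and the standard library are available. Lean on these libraries where they do the work, as an engineer would, in place of code of your own. Each camera call takes 0.05 s, during which the arm holds its last target.

## Task

Fit the loose metal access panel onto the open housing: slide the lock bolt out so that the swing handle is free, swing the handle fully aside, then hook one short edge of the panel under the housing's fixed lip and lower the other end until the panel lies flat over the opening. Then swing the handle fully back over the panel and push the lock bolt fully home again. Leave the tape measure, the wood block and the roll of tape where they are.

Things in the scene. Friction and masses are not known exactly. Their poses are not given: they have to be found in the camera images.
- housing: Grey metal housing fixed on the table: x -60 to 60, y -85 to 125 mm, deck at z = 40 with a rectangular opening (x -32 to 32, y -34 to 46) for the panel to cover. Origin on the table under the centre of the panel's seat. Seat: between side fences 5 mm high (inner faces at x = -48 and 48), the end wall under the lip (y = -63.5) and a ridge 8 mm high (y = 64 to 69): 96 by 127.5 mm.
- seat (a point): Centre of the panel's seat on the deck, 40 mm above the housing's origin; axes as the housing. The 8 mm ridge and the lip leave no way in for a level panel: it enters tilted, lip edge down by about 12 degrees, and is pushed under the lip before it is lowered.
- lip (a point): Middle of the free edge of the fixed steel lip, at its underside: x = 0, y = -48, z = 55 mm of the housing, 15 mm above the deck. The lip is 100 mm long in x, 6 mm thick (top z = 61) and overhangs the deck by 15.5 mm to the end wall on its -y side. Axes as the housing.
- pivot (a point): Point on the deck on the vertical axis of the swing handle, at x = 0, y = 92, z = 40 mm of the housing; axes as the housing.
- handle_knob (a point): Grip point on the upright round black knob (20 mm diameter, top rim 22 mm) on the swing handle's flat arm, 80 mm from the pivot axis, 82 mm above the table; knob from z = 59 to 99 mm. Arm: 18 mm wide, z = 50.5 to 59, so 2.5 mm above a panel lying flat. Beyond the pivot its nose reaches 45 mm and covers the panel's end when closed.
- handle (a joint): Angle of the swing handle, rad. 0 = closed: knob on the housing's +y side, nose over the panel. Grows to 1.6 (fully open) as the knob swings level about the pivot from the housing's +y to its +x (clockwise from above). Friction 1 to 2 N at the knob; it stays where left. With the lock bolt in it has only about 0.1 rad of play.
- bolt_knob (a point): Grip point on the upright round black knob (20 mm diameter, top rim 22 mm) of the sliding lock bolt, 70 mm above the table; knob from z = 50 (the bolt's flat bar) to 86 mm. With the bolt fully in it is at x = -80, y = 92 mm of the housing. The bolt's tip enters a notch between two lugs of the handle's hub.
- bolt (a joint): Travel of the lock bolt, m. 0 = fully in, handle locked; grows as it slides level toward the housing's -x, to 0.03 = fully out. The handle is free above about 0.018. Friction about 1.5 N; it stays where left, and enters the notch only with the handle closed.
- panel: Loose aluminium access panel, a plate 90 (x) by 120 (y) by 8 mm with a grip bar on top, about 0.3 kg. Origin: centre of the underside; z is its upward normal. Both short (90 mm) edges are alike, so it may go in either way round.
- panel_handle (a point): Centre of the panel's grip bar, 45 mm above the centre of its underside; axes as the panel. The dark steel bar is 70 mm long along x, 14 mm wide in y and 14 mm high, on two posts (outer 10 mm of each end), its underside 30 mm above the plate. With the panel flat on its seat this point is 45 mm above seat.
- tape_measure_mid (a point): Middle of a tape measure, 35 x 89 x 63 mm, a bystander.
- wood_block_mid (a point): Middle of a beech block, 45 x 96 x 35 mm, a bystander.
- tape_roll_mid (a point): Middle of a roll of tape lying flat, 104 mm across and 25 mm high, a bystander.
There are look-alikes about, which are no part of the job. Leave any orange look-alike of the panel alone.

How it is judged (in metres and radians):
On the way, in this order (a step that is already met when the one before it is completed fails the run):
1. the lock bolt is slid out (value of joint bolt above 0.02 m), for 0.1 s.
2. the swing handle is swung aside (value of joint handle above 1.3 rad), for 0.2 s.
3. the panel lies flat on its seat, hooked under the lip, while the handle is aside (x of panel_handle in the frame of seat between -0.006 and 0.006 m and y of panel_handle in the frame of seat between -0.006 and 0.006 m and z of panel_handle in the frame of seat below 0.0475 m and angle between panel_handle's own z axis and vertical below 0.035 rad and angle between the y axis of panel_handle and the y axis of seat, either way round below 0.1 rad and value of joint handle above 0.9 rad), for 0.2 s.
4. the handle is swung back over the panel (value of joint handle below 0.12 rad), for 0.2 s.
5. the lock bolt is pushed home (value of joint bolt below 0.006 m), for 0.2 s.
At the end, for the whole second after the job is handed in: The panel is at rest flat on its seat under the lip (bar centre within 6 mm of the seat's centre in x and y and at most 2.5 mm high, tilt under 0.035 rad, its y axis within 0.1 rad of the housing's), the swing handle is closed (under 0.12 rad) and the lock bolt is in (under 6 mm) (x of panel_handle in the frame of seat between -0.006 and 0.006 m and y of panel_handle in the frame of seat between -0.006 and 0.006 m and z of panel_handle in the frame of seat below 0.0475 m and angle between panel_handle's own z axis and vertical below 0.035 rad and angle between the y axis of panel_handle and the y axis of seat, either way round below 0.1 rad and value of joint handle below 0.12 rad and value of joint bolt below 0.006 m and linear speed of panel below 0.02 m/s); the robot touches nothing.
It fails at once if the tape measure is moved more than 30 mm (distance of tape_measure_mid from where it was at the start of the episode above 0.03 m).
It fails at once if the wood block is moved more than 30 mm (distance of wood_block_mid from where it was at the start of the episode above 0.03 m).
It fails at once if the tape roll is moved more than 30 mm (distance of tape_roll_mid from where it was at the start of the episode above 0.03 m).
It also fails if it takes over 72 s, if anything falls off the work surface, if the arm or the gripper's body presses on something with over 40 N, if the wrist force passes 120 N, or if a joint passes its speed limit or range.

## Working session

There is one attempt and no reset: what is moved stays moved. The work goes in short steps, Python scripts to look and compute and a shell command to move; the robot and the scene stay as the last step left them, time stands still between calls to the robot, and variables do not carry over. Pictures are saved under pics/ and viewed, and the job is handed in when it is done.

```bash
ls; mkdir -p pics; python3 - <<'E'
from cell import telemetry,camera,calibration
import cv2
for n in("scene","top"):
    print(n,calibration(n)); cv2.imwrite(f"pics/{n}0.png",camera(n)[:,:,::-1])
print(telemetry.read_state())
E
```

```text
pics
scene {'fov_y': 47.46267536965226, 'cx': 275.020926729261, 'cy': 209.9074241779306, 'position': array([ -174.01015764, -1171.4568367 ,   968.26422703]), 'attitude': array([-2.14703733, -0.01029587, -0.57082907])}
top {'fov_y': 51.92038862119583, 'cx': 274.7879793174491, 'cy': 207.30161511993953, 'position': array([ 451.26842495,  -39.6689529 , 1534.46925675]), 'attitude': array([-3.07187937, -0.0039326 , -1.58027541])}
{'clock': 0.1, 'joints': array([-1.22158935e+00,  3.00410334e-01,  1.52148144e+00, -4.06400946e-05,
        1.32073476e+00, -6.66034265e-02]), 'qd': array([-0.00050753, -0.00123423, -0.0024145 ,  0.00210632,  0.00101933,
       -0.00012277]), 'effort': array([ 2.56420535e-03, -5.32637322e+01, -3.53282440e+01,  7.10325851e-02,
        2.34393182e-02, -5.45431783e-05]), 'eef_pos': array([ 222.07222634, -502.93106812,  212.96181642]), 'eef_rot': array([-1.5993426 ,  1.56976169,  1.95807054]), 'wrist_force': array([-0.07887483, -0.21666415, -0.61927398]), 'moment': array([0.01296184, 0.0156627 , 0.07894908]), 'finger_gap': 94.01742462303709}
```

View pics/scene0.png

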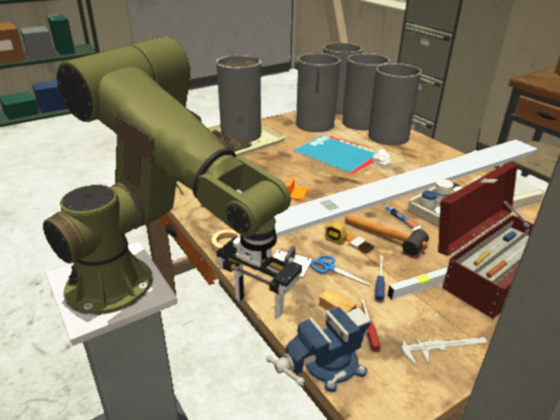

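View pics/top0.png

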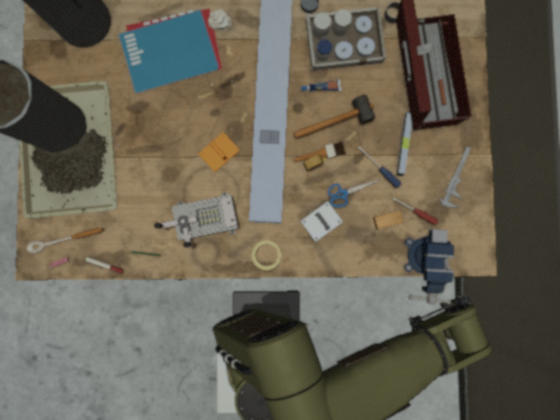

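```bash
cat > h.py <<'E'
import numpy as np,cv2
from scipy.spatial.transform import Rotation as R
from cell import telemetry,camera,calibration
def cam(n):
    c=calibration(n); f=210/np.tan(np.radians(c["fov_y"]/2))
    return c["position"],R.from_euler("xyz",c["attitude"]).as_matrix(),f,c["cx"],c["cy"]
def ray(n,px,z):
    p,M,f,cx,cy=cam(n); px=np.atleast_2d(np.asarray(px,float))
    d=np.c_[(px[:,0]-cx)/f,(px[:,1]-cy)/f,np.ones(len(px))]@M.T
    return p+d*((z-p[2])/d[:,2])[:,None]
def proj(n,P):
    p,M,f,cx,cy=cam(n); q=(np.atleast_2d(P)-p)@M
    return np.c_[cx+f*q[:,0]/q[:,2],cy+f*q[:,1]/q[:,2]]
def crop(n,x0,y0,x1,y1,s,out):
    im=camera(n)[:,:,::-1]
    cv2.imwrite(out,cv2.resize(im[y0:y1,x0:x1],None,fx=s,fy=s,interpolation=cv2.INTER_CUBIC))
    return im
E
python3 - <<'E'
from h import *
im=cv2.imread("pics/top0.png")
cv2.imwrite("pics/c1.png",cv2.resize(im[185:255,145:245],None,fx=8,fy=8,interpolation=cv2.INTER_CUBIC))
cv2.imwrite("pics/c2.png",cv2.resize(im[180:260,240:360],None,fx=6,fy=6,interpolation=cv2.INTER_CUBIC))
print(proj("top",[[0,0,0],[400,0,0],[400,100,0]]),ray("top",[[205,217],[322,220]],40))
E
```

```text
[[262.86970135 367.67522213]
 [262.01605376 252.042257  ]
 [233.75834057 252.31513039]] [[ 524.09693923  195.63683397   40.        ]
 [ 509.91632796 -209.82676183   40.        ]]
```

View pics/c1.png

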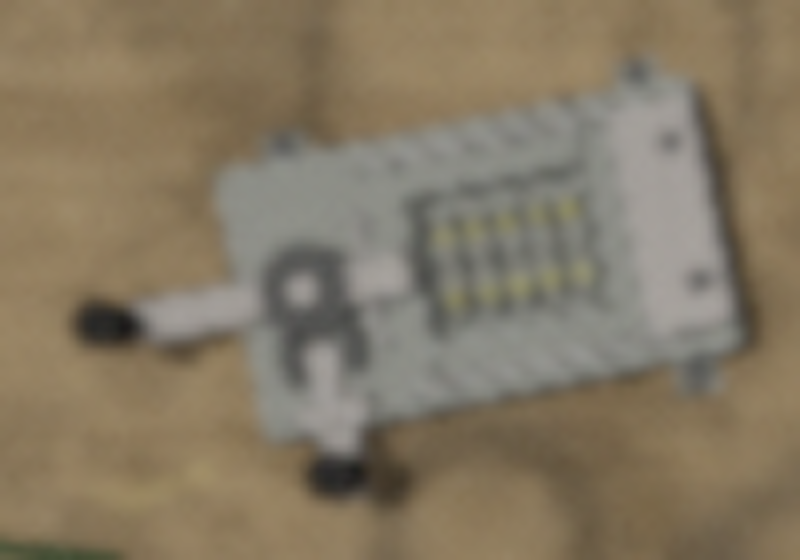

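View pics/c2.png

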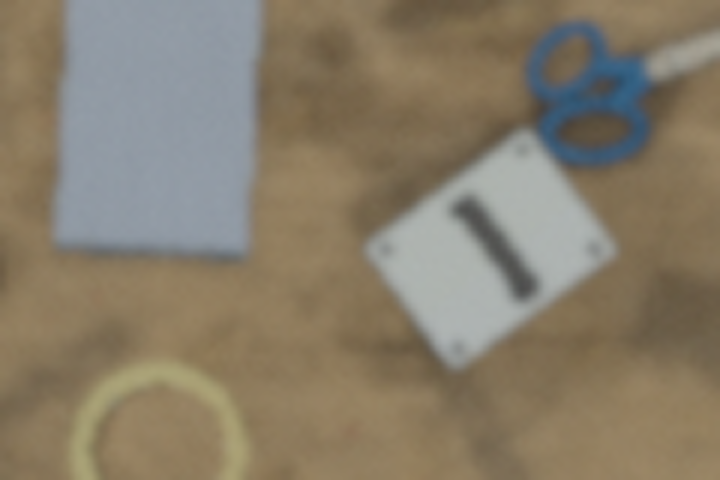

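```bash
cat > fit.py <<'E'
from h import *
from scipy.optimize import least_squares
def fit(n,P,px,g,z0=0):
    P=np.array(P,float);px=np.array(px,float)
    def W(v): return np.c_[P[:,:2]@R.from_euler("z",v[2]).as_matrix()[:2,:2].T+v[:2],P[:,2]+z0]
    r=least_squares(lambda v:(proj(n,W(v))-px).ravel(),g,x_scale=[10,10,.1],loss="soft_l1")
    return r.x,r.fun.reshape(-1,2)
E
python3 - <<'E'
from fit import *
np.set_printoptions(precision=2,suppress=True)
H={(-60,125,40):(270,437),(60,125,40):(216,172),(-60,-85,40):(745,342),
 (-32,46,40):(437,330),(32,46,40):(412,200),(32,-34,40):(582,162),(-32,-34,40):(600,300),(0,172,99):(100,322),(-80,92,86):(330,475),(50,-48,61):(612,112),(-50,-48,61):(652,332),(0,92,60):(302,290)}
v,r=fit("top",list(H),[(145+a/8,185+b/8) for a,b in H.values()],[524,195,0.2]);print(v,r)
c=[(533,127),(617,248),(457,370),(365,247)]
px=[(240+a/6,180+b/6) for a,b in c]
w=ray("top",px,8);print(w, np.linalg.norm(w-np.roll(w,1,0),axis=1))
P=[(-45,-60,8),(45,-60,8),(45,60,8),(-45,60,8)]
print(fit("top",[(45,-60,8),(-45,-60,8),(-45,60,8),(45,60,8)],px,[510,-210,0.5]))
b=[(240+a/6,180+d/6) for a,d in [(462,203),(526,295)]];print(ray("top",b,52),ray("top",b,52).mean(0))
# shadows etc: pad dims
E
```

```text
[528.05 176.04   0.19] [[-0.3   0.52]
 [-0.04 -0.31]
 [-0.01  0.05]
 [-0.24  1.3 ]
 [-0.64 -0.53]
 [ 0.74 -0.44]
 [ 2.08  0.36]
 [-0.23  0.15]
 [ 0.02 -0.28]
 [-0.79 -0.6 ]
 [-0.09  0.49]
 [ 0.62 -0.28]]
[[ 577.88 -238.9     8.  ]
 [ 505.76 -287.21    8.  ]
 [ 434.87 -191.57    8.  ]
 [ 507.74 -138.43    8.  ]] [122.53  86.8  119.05  90.18]
(array([ 506.56, -213.99,    0.62]), array([[-0.63, -0.04],
       [ 0.5 ,  0.27],
       [-0.08, -0.06],
       [ 0.16, -0.17]]))
[[ 530.84 -191.6    52.  ]
 [ 477.77 -227.39   52.  ]] [ 504.31 -209.5    52.  ]
```

```bash
cat > go.py <<'E'
from h import *
np.set_printoptions(precision=4,suppress=True)
HX,HY,HA=528.05,176.04,0.19
try:
    from pose import HX,HY,HA
except ImportError: pass
def hw(x,y,z):  # housing->world
    c,s=np.cos(HA),np.sin(HA); return np.array([HX+c*x-s*y,HY+s*x+c*y,z])
def down(jaw):  # tool pointing down, tool y at world angle jaw
    y=np.array([np.cos(jaw),np.sin(jaw),0]);x=np.array([0,0,-1.]);return np.c_[x,y,np.cross(x,y)]
def rows(targets,grasp=True):
    """targets: (grasp point world, Rmat); prints turn/shift fractions from the present pose"""
    s=telemetry.read_state();p=s["eef_pos"];M=R.from_euler("xyz",s["eef_rot"]).as_matrix()
    print("clock",round(s["clock"],2),"tcp",p.round(1),"jaw",np.arctan2(M[1,1],M[0,1]).round(3),"down",M[:,0].round(3),"F",s["wrist_force"].round(1),"gap",round(s["finger_gap"],1),"j",s["joints"].round(2))
    for g,T in targets:
        g=np.asarray(g,float)
        t=g+11*T[:,0] if grasp else g
        print(np.round(np.r_[R.from_matrix(M.T@T).as_rotvec()/np.pi,M.T@(t-p)/300],4).tolist())
E
python3 - <<'E'
from go import *
for j in (HA+np.pi/2,HA-np.pi/2):
    rows([(hw(-80,92,200),down(j)),(hw(-80,92,77),down(j))])
E
```

```text
clock 0.1 tcp [ 222.1 -502.9  213. ] jaw -1.155 down [-0.     0.001 -1.   ] F [-0.1 -0.2 -0.6] gap 94.0 j [-1.22  0.3   1.52 -0.    1.32 -0.07]
[-0.9281, -0.0005, 0.0, 0.082, -2.0169, -1.656]
[-0.9281, -0.0005, 0.0, 0.492, -2.0165, -1.656]
clock 0.1 tcp [ 222.1 -502.9  213. ] jaw -1.155 down [-0.     0.001 -1.   ] F [-0.1 -0.2 -0.6] gap 94.0 j [-1.22  0.3   1.52 -0.    1.32 -0.07]
[0.0719, 0.0, 0.0003, 0.082, -2.0169, -1.656]
[0.0719, 0.0, 0.0003, 0.492, -2.0165, -1.656]
```

```bash
python3 -m handwheel '[[0.03,0,0,0,-1,-0.82,1],[0.03,0,0,0,-1,-0.82,1],[0.03,0,0,0,-1,-0.82,1],[0.03,0,0,0,-1,-0.82,1],[0.03,0,0,0,-1,-0.82,1],[0.03,0,0,0,-1,-0.82,0.7],[0.03,0,0,0,-1,-0.82,0.6],[0.03,0,0,0,-1,-0.82,0.6]]' 30; python3 - <<'E'
from go import *
j=HA-np.pi/2
rows([(hw(-80,92,200),down(j)),(hw(-80,92,77),down(j))])
im=crop("scene",150,160,450,385,2.6,"pics/s1.png")
E
```

```text
clock: 1.1
eef_pos: [326.1, -129.0, 213.3]
eef_rot: [-1.505, 1.57, 1.96]
wrist_force: [0.0, 0.0, 0.7]
finger_gap: 67.7
clock 1.1 tcp [ 326.1 -129.   213.3] jaw -1.247 down [-0.     0.001 -1.   ] F [0.  0.  0.7] gap 67.7 j [-0.48 -0.16  2.02  0.    1.29  0.77]
[0.0424, 0.0, 0.0003, 0.0818, -1.0895, -0.7379]
[0.0424, 0.0, 0.0003, 0.4918, -1.0891, -0.7379]
```

View pics/s1.png

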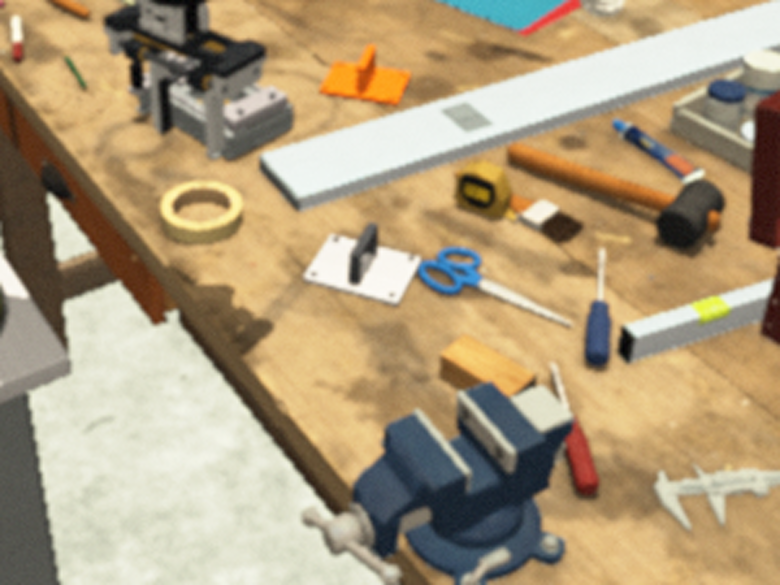

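```bash
python3 -m handwheel '[[0.04,0,0,0,-1,-0.68,0.6],[0.04,0,0,0,-1,-0.68,0.6],[0.04,0,0,0,-1,-0.68,0.6],[0.04,0,0,0,-1,-0.68,0.6],[0.04,0,0,0,-1,-0.68,0.6],[0.04,0,0,0,-1,-0.68,0.6],[0.04,0,0,0,-1,-0.68,0.6],[0.04,0,0,0,-1,-0.68,0.6]]' 30; python3 - <<'E'
from go import *
j=HA-np.pi/2
rows([(hw(-80,92,200),down(j)),(hw(-80,92,77),down(j)),(hw(-80,92,120),down(j))])
im=crop("scene",140,140,300,260,4.5,"pics/s2.png")
im=crop("top",140,170,250,260,7,"pics/t2.png")
E
```

```text
clock: 2.15
eef_pos: [425.0, 217.9, 213.0]
eef_rot: [-0.274, 1.569, 3.062]
wrist_force: [-0.7, -0.2, 0.9]
finger_gap: 56.4
clock 2.15 tcp [425.  217.9 213. ] jaw -1.376 down [-0.002  0.    -1.   ] F [-0.7 -0.2  0.9] gap 56.4 j [0.4  0.14 1.72 0.   1.29 1.77]
[0.0015, 0.0005, 0.0001, 0.0798, -0.1046, -0.045]
[0.0015, 0.0005, 0.0001, 0.4898, -0.1044, -0.0456]
[0.0015, 0.0005, 0.0001, 0.3465, -0.1045, -0.0454]
```

View pics/s2.png

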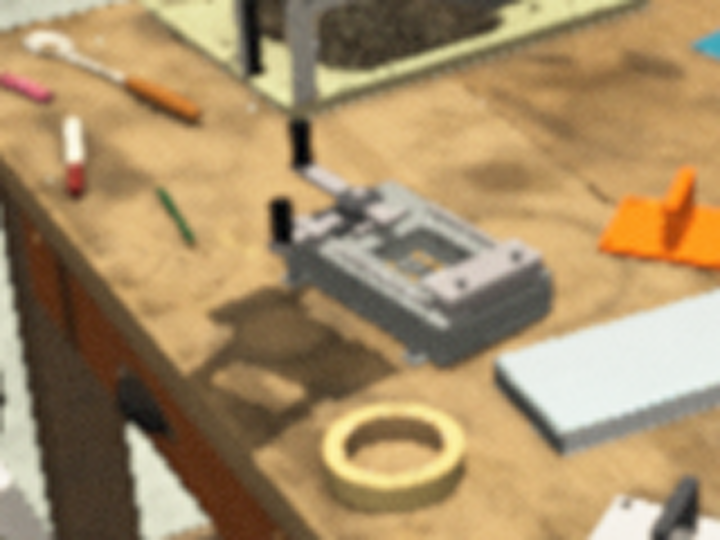

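View pics/t2.png

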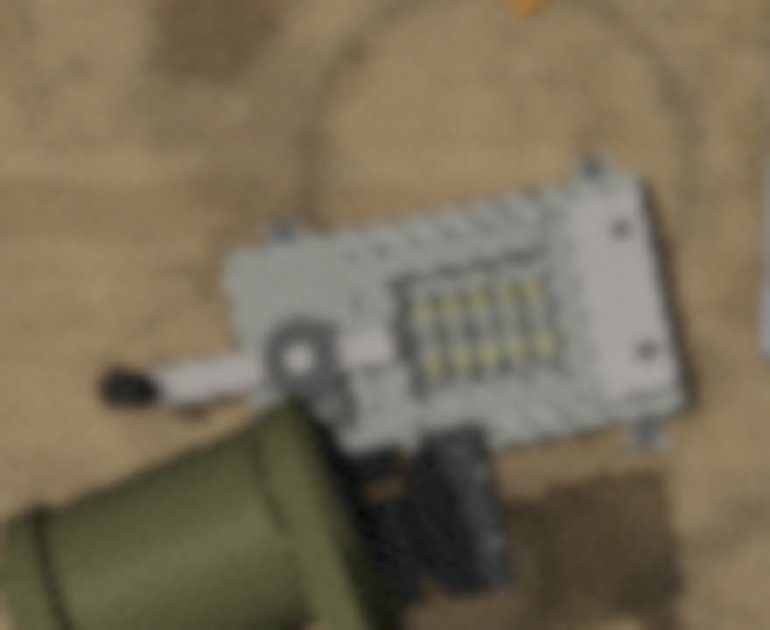

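```bash
python3 - <<'E'
from fit import *
from go import hw
np.set_printoptions(precision=2,suppress=True)
H={(-80,92,86):(281,203),(0,172,99):(300,124),(-50,-48,61):(425,287),(50,-48,61):(512,240),(-60,-85,40):(440,330)}
px=[(140+a/4.5,140+b/4.5) for a,b in H.values()]
v,r=fit("scene",list(H),px,[524,195,0.2]);print(v,r)
E
```

```text
[526.   170.1    0.19] [[-0.01  0.29]
 [-0.    0.2 ]
 [-1.12 -0.6 ]
 [ 0.62  0.03]
 [ 0.25  0.03]]
```

```bash
echo "HX,HY,HA=527.5,174.5,0.19">pose.py; python3 -m handwheel '[[0.0015,0.0005,0,0.08,-0.1,-0.045,0.6],[0.0015,0.0005,0,0.28,-0.1,-0.045,0.6],[0.0015,0.0005,0,0.43,-0.1,-0.045,0.6],[0.0015,0.0005,0,0.48,-0.1,-0.045,0.6],[0.0015,0.0005,0,0.48,-0.1,-0.045,0.6]]' 10; python3 - <<'E'
from go import *
j=HA-np.pi/2
rows([(hw(-80,92,77),down(j))])
im=crop("scene",150,130,270,220,6,"pics/s3.png")
E
```

```text
clock: 2.88
eef_pos: [432.7, 249.3, 70.0]
eef_rot: [-2.551, 1.57, 0.779]
wrist_force: [0.9, 0.3, 0.3]
finger_gap: 56.4
clock 2.88 tcp [432.7 249.3  70. ] jaw -1.383 down [ 0.001  0.001 -1.   ] F [0.9 0.3 0.3] gap 56.4 j [0.45 0.36 1.8  0.   0.97 1.83]
[-0.0006, -0.0003, 0.0002, 0.0133, -0.0021, 0.0034]
```

View pics/s3.png

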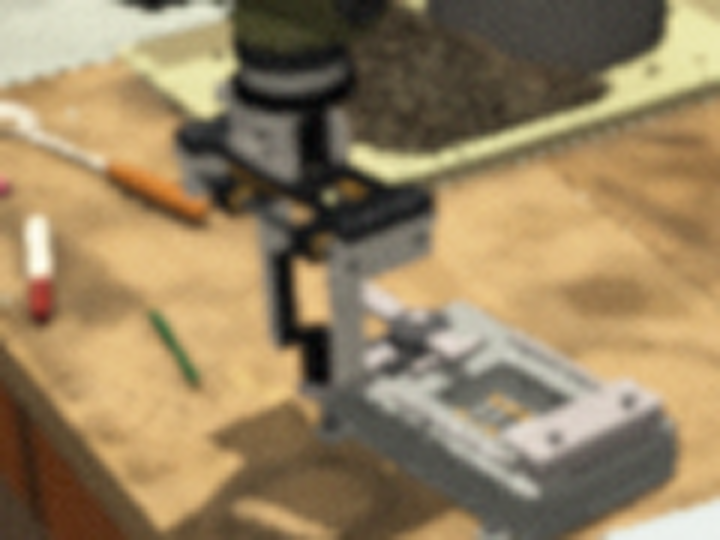

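The knob is between the fingers (crop 315,360). Closing.

```bash
python3 -m handwheel '[[0,0,0,0.01,0,0,0.3],[0,0,0,0.01,0,0,0.3],[0,0,0,0.01,0,0,0.15],[0,0,0,0.01,0,0,0.15],[0,0,0,0.01,0,0,0.15],[0,0,0,0.01,0,0,0.15]]' 10
```

```text
clock: 3.68
eef_pos: [432.9, 251.7, 68.3]
eef_rot: [-2.274, 1.565, 1.056]
wrist_force: [-4.1, 17.9, 0.3]
finger_gap: 19.7
```

```bash
echo "HX,HY,HA=527.5,176.5,0.19">pose.py; python3 -m handwheel '[[0,0,0,0,-0.009,0.0,0.15],[0,0,0,0,-0.009,0.025,0.15],[0,0,0,0,-0.009,0.05,0.15],[0,0,0,0,-0.009,0.075,0.15],[0,0,0,0,-0.009,0.095,0.15],[0,0,0,0,-0.009,0.1,0.15],[0,0,0,0,-0.009,0.1,0.15]]' 20;python3 - <<'E'
from go import *
rows([(hw(-110,92,77),down(HA-np.pi/2))])
E
```

```text
clock: 4.55
eef_pos: [403.5, 246.6, 68.2]
eef_rot: [-2.976, 1.567, 0.354]
wrist_force: [5.6, -19.8, 2.7]
finger_gap: 19.5
clock 4.55 tcp [403.5 246.6  68.2] jaw -1.382 down [ 0.003  0.001 -1.   ] F [  5.6 -19.8   2.7] gap 19.5 j [ 0.47  0.31  1.88 -0.    0.95  1.85]
[-0.0004, -0.0012, 0.0002, 0.0073, 0.001, 0.0048]
```

```bash
python3 -m handwheel '[[0,0,0,0,0,0,0.5],[0,0,0,0,0,0,0.5],[0,0,0,-0.15,0,0,0.5],[0,0,0,-0.3,0,0,0.5],[0,0,0,-0.3,-0.1,0,0.5]]' 20;python3 - <<'E'
from go import *
rows([(hw(0,172,120),down(HA-np.pi/2)),(hw(0,172,84),down(HA-np.pi/2))])
im=crop("scene",150,130,270,220,6,"pics/s4.png")
E
```

```text
clock: 5.18
eef_pos: [398.9, 276.5, 161.6]
eef_rot: [-2.86, 1.561, 0.469]
wrist_force: [0.9, -0.2, -0.9]
finger_gap: 47.0
clock 5.17 tcp [398.9 276.5 161.6] jaw -1.384 down [ 0.009  0.004 -1.   ] F [ 0.9 -0.2 -0.9] gap 47.0 j [ 0.53  0.2   1.77 -0.    1.16  1.91]
[-0.0009, -0.0029, 0.0008, 0.179, -0.1656, -0.3559]
[-0.0009, -0.0029, 0.0008, 0.299, -0.1653, -0.3548]
```

View pics/s4.png

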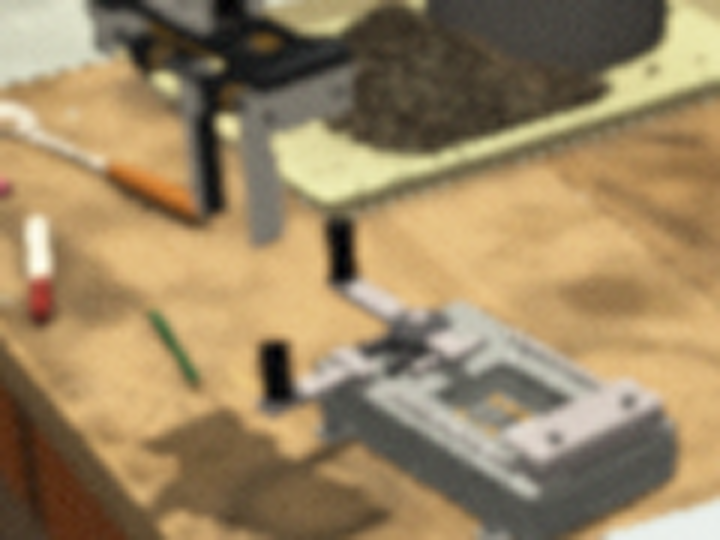

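```bash
python3 -m handwheel '[[-0.001,-0.003,0.001,0.1,-0.165,-0.355,0.55],[-0.001,-0.003,0.001,0.1,-0.165,-0.355,0.55],[-0.001,-0.003,0.001,0.18,-0.165,-0.355,0.55],[-0.001,-0.003,0.001,0.25,-0.165,-0.355,0.55],[-0.001,-0.003,0.001,0.299,-0.165,-0.355,0.55],[-0.001,-0.003,0.001,0.299,-0.165,-0.355,0.55]]' 10; python3 - <<'E'
from go import *
rows([(hw(0,172,84),down(HA-np.pi/2))])
im=crop("scene",150,130,270,220,6,"pics/s5.png")
E
```

```text
clock: 5.98
eef_pos: [492.9, 347.9, 70.3]
eef_rot: [0.224, 1.567, -2.726]
wrist_force: [-0.2, 0.1, 0.7]
finger_gap: 51.7
clock 5.97 tcp [492.9 347.9  70.3] jaw -1.379 down [-0.004 -0.002 -1.   ] F [-0.2  0.1  0.7] gap 51.7 j [0.55 0.57 1.49 0.   1.09 1.93]
[0.0006, 0.0013, -0.0003, -0.009, 0.0094, -0.0053]
```

View pics/s5.png

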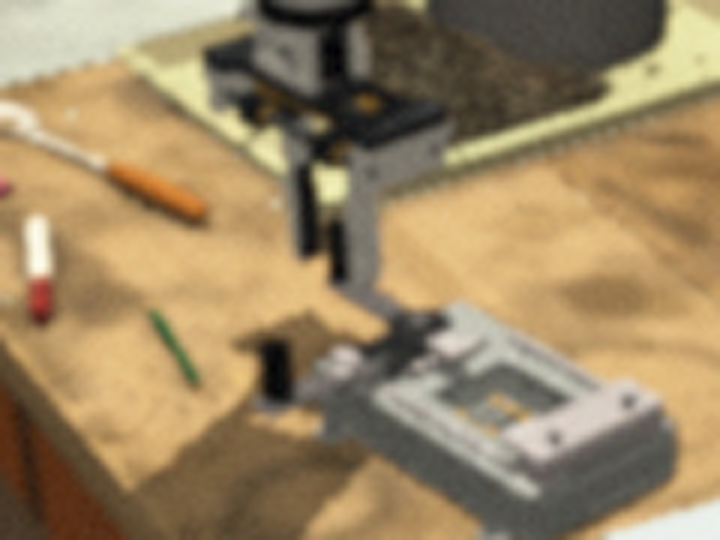

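```bash
python3 -m handwheel '[[0,0,0,0,0.0094,-0.005,0.3],[0,0,0,0,0.0094,-0.005,0.15],[0,0,0,0,0.0094,-0.005,0.15],[0,0,0,0,0.0094,-0.005,0.15],[0,0,0,0,0.0094,-0.005,0.15]]' 10; python3 - <<'E'
from go import *
rows([(hw(0,172,84),down(HA-np.pi/2))])
for t in np.linspace(.15,1.65,11): print((80*(1-np.cos(t))/300).round(3),(-80*np.sin(t)/300).round(3))
E
```

```text
clock: 6.65
eef_pos: [495.4, 346.1, 71.6]
eef_rot: [-0.168, 1.569, -3.117]
wrist_force: [-0.5, 3.7, 1.5]
finger_gap: 19.6
clock 6.65 tcp [495.4 346.1  71.6] jaw -1.379 down [-0.002 -0.    -1.   ] F [-0.5  3.7  1.5] gap 19.6 j [0.55 0.56 1.49 0.   1.09 1.93]
[0.0007, 0.0006, 0.0001, -0.0046, 0.002, 0.0016]
0.003 -0.04
0.012 -0.079
0.027 -0.116
0.047 -0.151
0.072 -0.182
0.101 -0.209
0.134 -0.231
0.17 -0.249
0.208 -0.26
0.248 -0.266
0.288 -0.266
```

```bash
echo "HX,HY,HA=527.8,177.0,0.19">pose.py; python3 -m handwheel '[[0,0,0,0,0.003,-0.04,0.15],[0,0,0,0,0.012,-0.079,0.15],[0,0,0,0,0.027,-0.116,0.15],[0,0,0,0,0.047,-0.151,0.15],[0,0,0,0,0.072,-0.182,0.15],[0,0,0,0,0.101,-0.209,0.15],[0,0,0,0,0.134,-0.231,0.15],[0,0,0,0,0.17,-0.249,0.15],[0,0,0,0,0.208,-0.26,0.15],[0,0,0,0,0.248,-0.266,0.15],[0,0,0,0,0.28,-0.266,0.15],[0,0,0,0,0.28,-0.266,0.15]]' 12; python3 - <<'E'
from go import *
rows([(hw(80,92,84),down(HA-np.pi/2))])
im=crop("scene",150,130,270,220,6,"pics/s6.png")
E
```

```text
clock: 8.15
eef_pos: [590.4, 281.0, 71.8]
eef_rot: [-1.791, 1.566, 1.542]
wrist_force: [5.2, 15.7, -2.8]
finger_gap: 19.8
clock 8.15 tcp [590.4 281.   71.8] jaw -1.379 down [ 0.     0.005 -1.   ] F [ 5.2 15.7 -2.8] gap 19.8 j [0.39 0.66 1.33 0.   1.15 1.76]
[0.0006, -0.0003, 0.0015, -0.0038, -0.0057, 0.0037]
```

View pics/s6.png

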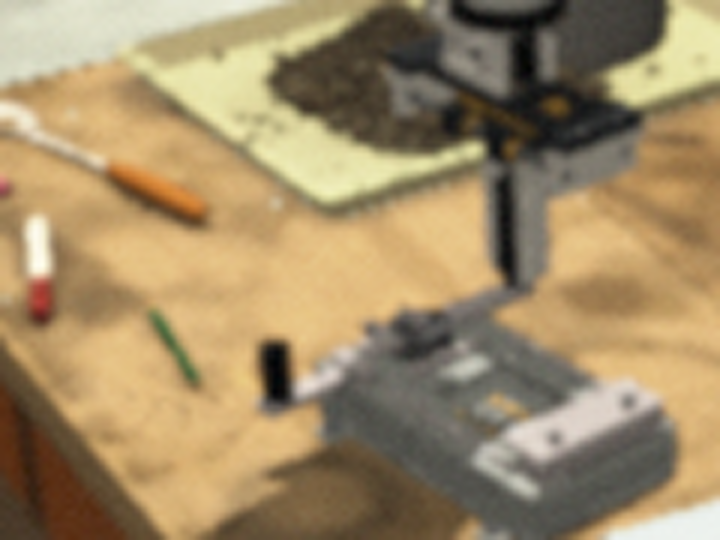

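```bash
python3 -m handwheel '[[0,0,0,0,0,0,0.5],[0,0,0,0,0,0,0.5],[0,0,0,-0.15,0,0,0.5],[0,0,0,-0.35,0,0,0.5],[0,0,0,-0.5,0,0,0.5],[0,0,0,-0.5,0.2,0.1,0.5],[0,0,0,-0.5,0.4,0.2,0.5],[0,0,0,-0.5,0.6,0.3,0.5],[0,0,0,-0.5,0.7,0.3,0.5],[0,0,0,-0.5,0.7,0.3,0.5]]' 20;python3 - <<'E'
from go import *
rows([((505.5,-211.5,150),down(0.62-np.pi/2))])
im=crop("top",140,170,250,260,7,"pics/t7.png")
im=crop("top",280,180,380,255,8,"pics/t7b.png")
im=crop("scene",250,230,350,305,8,"pics/s7.png")
E
```

```text
clock: 9.45
eef_pos: [542.1, 54.2, 221.1]
eef_rot: [-1.869, 1.567, 1.461]
wrist_force: [0.1, 0.9, 0.1]
finger_gap: 46.9
clock 9.45 tcp [542.1  54.2 221.1] jaw -1.382 down [ 0.     0.003 -1.   ] F [0.1 0.9 0.1] gap 46.9 j [0.03 0.28 1.53 0.   1.33 1.41]
[-0.1373, -0.0005, 0.001, 0.2706, 0.8481, 0.2863]
```

View pics/t7.png

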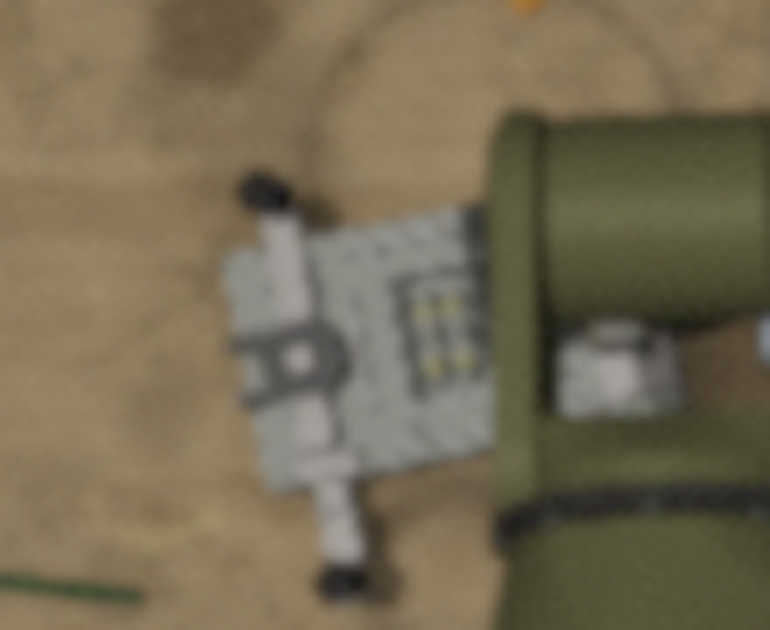

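View pics/t7b.png

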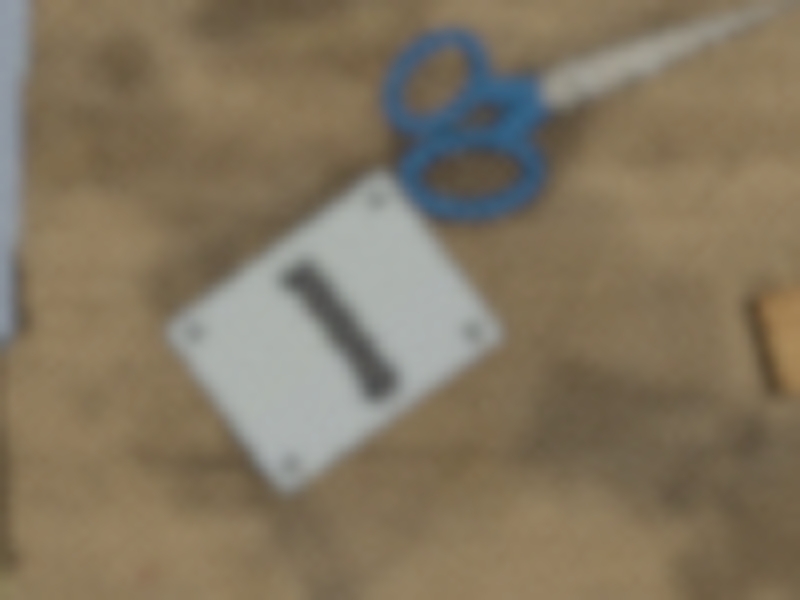

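View pics/s7.png

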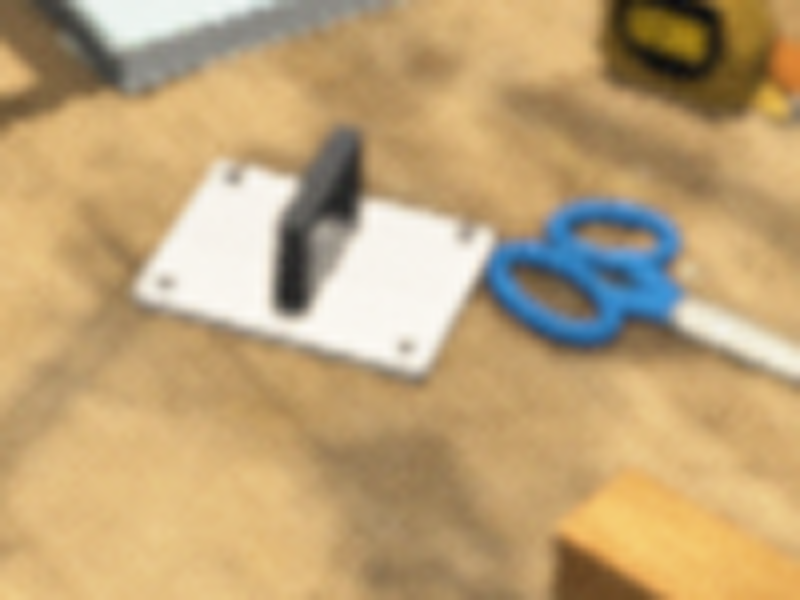

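The grey plate with a dark bar (top px ≈(322,221), scene px ≈(290,260)) is the panel. The orange one at top px (219,151) is the look-alike, so I leave it alone.

```bash
python3 - <<'E'
from fit import *
np.set_printoptions(precision=3,suppress=True)
P=[(45,-60,8),(-45,-60,8),(-45,60,8),(45,60,8),(35,0,52),(-35,0,52)]
c=[(387,170),(505,333),(287,492),(167,330),(300,264),(380,398)]
print(fit("top",P[:],[(280+a/8,180+d/8) for a,d in c],[505,-210,.62]))
c=[(498,230),(425,380),(133,298),(218,160),(348,128),(290,215)]
print(fit("scene",P,[(250+a/8,230+d/8) for a,d in c],[505,-210,.62]))
# scene contour of plate
E
```

```text
(array([ 505.76 , -212.96 ,    0.612]), array([[-0.292,  0.152],
       [-0.076,  0.375],
       [-0.235,  0.29 ],
       [-0.165, -0.191],
       [-0.153, -0.204],
       [ 1.82 , -0.407]]))
(array([ 506.264, -215.812,    0.625]), array([[-0.073,  0.392],
       [ 0.017, -1.06 ],
       [ 0.009, -0.419],
       [-0.142,  0.369],
       [ 0.33 , -0.433],
       [-0.128,  1.617]]))
```

```bash
python3 -m handwheel '[[-0.137,0,0,0.05,0.85,0.286,0.5],[-0.137,0,0,0.05,0.85,0.286,0.5],[-0.137,0,0,0.1,0.85,0.286,0.5],[-0.137,0,0,0.15,0.85,0.286,0.5],[-0.137,0,0,0.2,0.85,0.286,0.5],[-0.137,0,0,0.27,0.85,0.286,0.5],[-0.137,0,0,0.27,0.85,0.286,0.5]]' 30;python3 - <<'E'
from go import *
rows([((506,-212.5,45.5),down(0.617-np.pi/2))])
E
```

```text
clock: 10.48
eef_pos: [506.5, -207.9, 137.3]
eef_rot: [-1.718, 1.565, 2.047]
wrist_force: [0.2, 0.0, 1.1]
finger_gap: 47.0
clock 10.47 tcp [ 506.5 -207.9  137.3] jaw -0.947 down [-0.003  0.005 -1.   ] F [0.2 0.  1.1] gap 47.0 j [-0.46  0.37  1.61  0.    1.16  0.49]
[0.0022, -0.0003, 0.0019, 0.3427, 0.0133, 0.0106]
```

```bash
python3 -m handwheel '[[0.0022,0,0.002,0.15,0.013,0.01,0.5],[0.0022,0,0.002,0.28,0.013,0.01,0.5],[0.0022,0,0.002,0.343,0.013,0.01,0.5],[0.0022,0,0.002,0.343,0.013,0.01,0.5]]' 30;python3 - <<'E'
from go import *
rows([((506,-212.5,45.5),down(0.617-np.pi/2))])
im=crop("scene",220,190,350,290,6,"pics/s8.png")
E
```

```text
clock: 10.98
eef_pos: [506.4, -211.3, 34.3]
eef_rot: [-1.896, 1.57, 1.864]
wrist_force: [-0.3, -0.4, -0.0]
finger_gap: 47.4
clock 10.97 tcp [ 506.4 -211.3   34.3] jaw -0.952 down [-0.     0.001 -1.   ] F [-0.3 -0.4 -0. ] gap 47.4 j [-0.46  0.51  1.68  0.    0.95  0.49]
[0.0005, -0.0001, 0.0003, -0.0008, 0.0026, 0.0035]
```

View pics/s8.png

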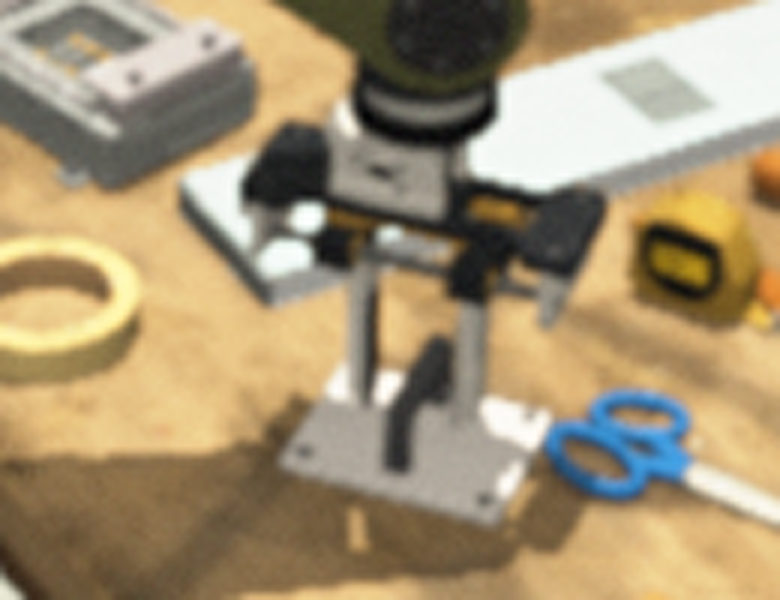

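```bash
python3 -m handwheel '[[0,0,0,0,0.0026,0.0035,0.3],[0,0,0,0,0.0026,0.0035,0.08],[0,0,0,0,0.0026,0.0035,0.08],[0,0,0,0,0.0026,0.0035,0.08],[0,0,0,0,0.0026,0.0035,0.08]]' 20; python3 -m handwheel '[[0,0,0,0,0,0,0.05],[0,0,0,-0.03,0,0,0.05],[0,0,0,-0.15,0,0,0.05],[0,0,0,-0.35,0,0,0.05],[0,0,0,-0.45,0,0,0.05],[0,0,0,-0.45,0,0,0.05],[0,0,0,-0.45,0,0,0.05]]' 55;python3 - <<'E'
from go import *
j=down(HA-np.pi/2)
rows([(hw(0,0,190),j)])
im=crop("scene",200,150,360,270,4.5,"pics/s9.png")
im=crop("top",270,170,390,260,6,"pics/t9.png")
E
```

```text
clock: 11.65
eef_pos: [506.6, -213.0, 35.6]
eef_rot: [2.458, 1.569, -0.066]
wrist_force: [-0.9, 0.9, 4.1]
finger_gap: 13.6
clock: 12.52
eef_pos: [505.7, -212.7, 169.1]
eef_rot: [-1.821, 1.57, 1.939]
wrist_force: [0.1, 0.5, -2.5]
finger_gap: 13.6
clock 12.53 tcp [ 505.7 -212.7  169.1] jaw -0.953 down [-0.     0.001 -1.   ] F [ 0.1  0.5 -2.5] gap 13.6 j [-0.47  0.34  1.58  0.    1.23  0.49]
[0.1363, -0.0, 0.0003, -0.0319, -1.016, -0.8129]
```

View pics/s9.png

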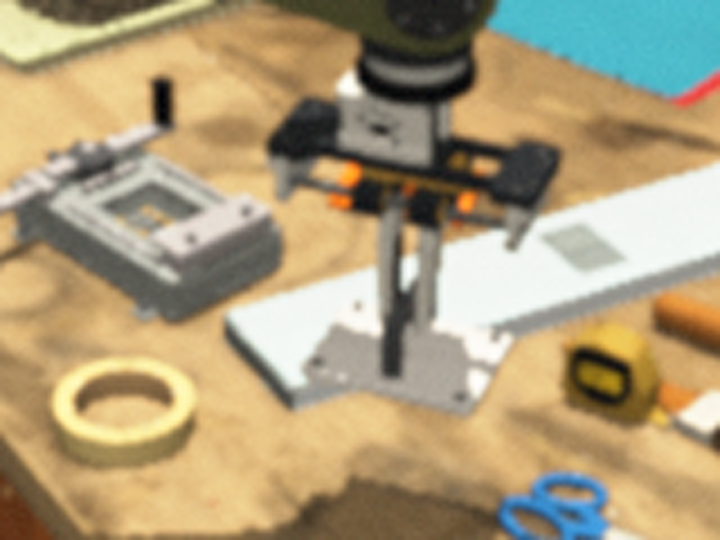

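View pics/t9.png

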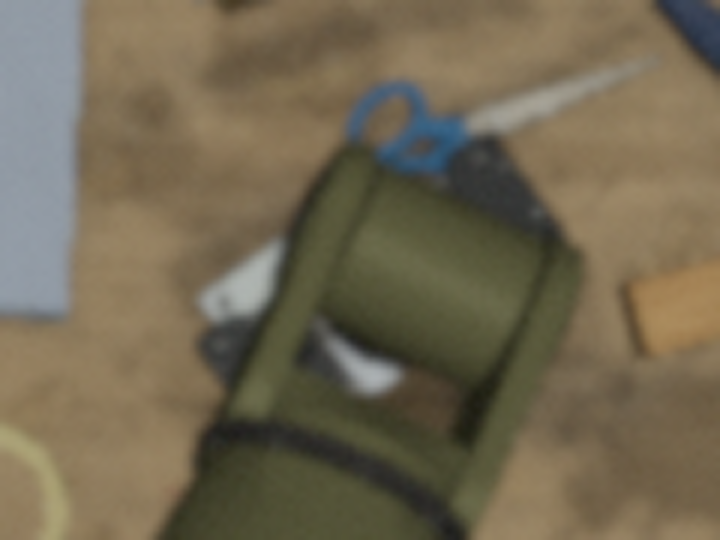

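```bash
cat >> go.py <<'E'
def seat(yo,zo,deg,xo=0,gz=46.6):
    """panel origin at seat (xo,yo,zo), tilted deg lip edge down -> grasp, R"""
    f=np.radians(deg); ax=hw(1,0,0)-hw(0,0,0)
    T=R.from_rotvec(ax*f).as_matrix()@down(HA-np.pi/2)
    return hw(xo,yo-gz*np.sin(f),40+zo+gz*np.cos(f)),T
E
python3 - <<'E'
from go import *
rows([seat(20,100,0),seat(18,60,12.5)])
E
```

```text
clock 12.62 tcp [ 505.7 -212.7  168.9] jaw -0.953 down [-0.001  0.001 -1.   ] F [-0.3 -0.8 -2.7] gap 13.4 j [-0.47  0.34  1.58  0.    1.23  0.49]
[0.1363, 0.0001, 0.0005, -0.0209, -1.0767, -0.8405]
[0.1357, 0.015, -0.0679, 0.1152, -1.0471, -0.8271]
```

```bash
python3 -m handwheel '[[0.02,0,0,-0.02,-0.12,-0.1,0.05],[0.04,0,0,-0.04,-0.24,-0.19,0.05],[0.06,0,0,-0.06,-0.36,-0.28,0.05],[0.08,0,0,-0.06,-0.48,-0.38,0.05],[0.1,0,0,-0.06,-0.6,-0.47,0.05],[0.12,0,0,-0.06,-0.72,-0.57,0.05],[0.136,0,0,-0.06,-0.84,-0.67,0.05],[0.136,0,0,-0.06,-0.94,-0.76,0.05],[0.136,0,0,-0.06,-1,-0.83,0.05],[0.136,0,0,-0.06,-1,-0.83,0.05]]' 55;python3 - <<'E'
from go import *
rows([seat(18,60,0),seat(18,60,12.5)])
im=crop("scene",150,110,310,230,4.8,"pics/s10.png")
E
```

```text
clock: 13.88
eef_pos: [534.4, 177.3, 185.8]
eef_rot: [-0.415, 1.568, 2.92]
wrist_force: [-0.3, 0.3, -2.4]
finger_gap: 13.5
clock 13.88 tcp [534.4 177.3 185.8] jaw -1.378 down [-0.003  0.001 -1.   ] F [-0.3  0.3 -2.4] gap 13.5 j [0.25 0.35 1.52 0.   1.28 1.63]
[0.001, 0.001, 0.0004, 0.1673, -0.0629, 0.0211]
[0.0009, 0.0011, -0.069, 0.1701, -0.0372, 0.0211]
```

View pics/s10.png

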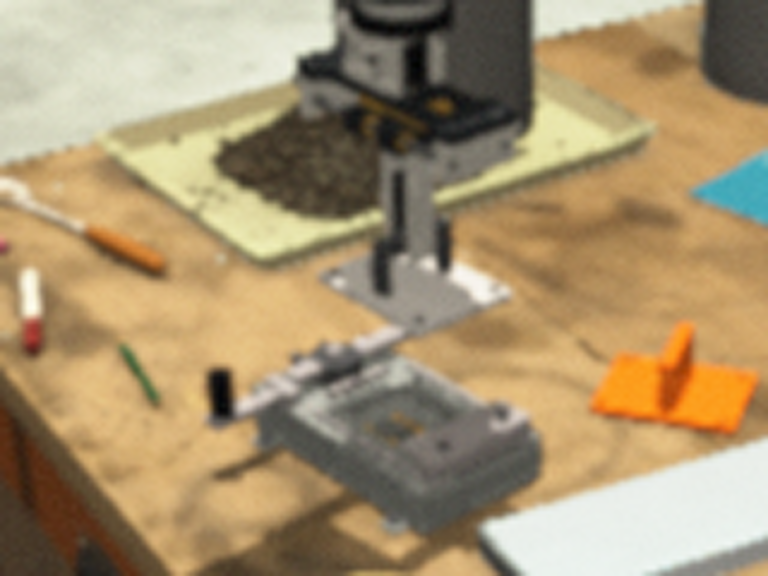

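```bash
python3 - <<'E'
from fit import *
from go import *
im=cv2.imread("pics/s10.png");cv2.imwrite("pics/s10b.png",cv2.resize(im[230:350,300:530],None,fx=3.4,fy=3.4))
px=[(150+a/4.8,110+b/4.8) for a,b in [(322,279),(428,330),(512,294)]]
P=[(-45,60,8),(-45,-60,8),(45,-60,8)]
v,r=fit("scene",P,px,[534,177,.19],z0=185.8+11-46.6);print(v,r)
s=telemetry.read_state();M=R.from_euler("xyz",s["eef_rot"]).as_matrix()
d=v[:2]-s["eef_pos"][:2]; print("tool y,z of panel centre",M[:2,1]@d,M[:2,2]@d)
E
```

```text
[535.2524 168.9075   0.2251] [[-0.5666 -0.3282]
 [-0.2486  0.7512]
 [ 1.0973 -0.4712]]
tool y,z of panel centre 7.41553629902831 0.5192071652102129
```

View pics/s10b.png

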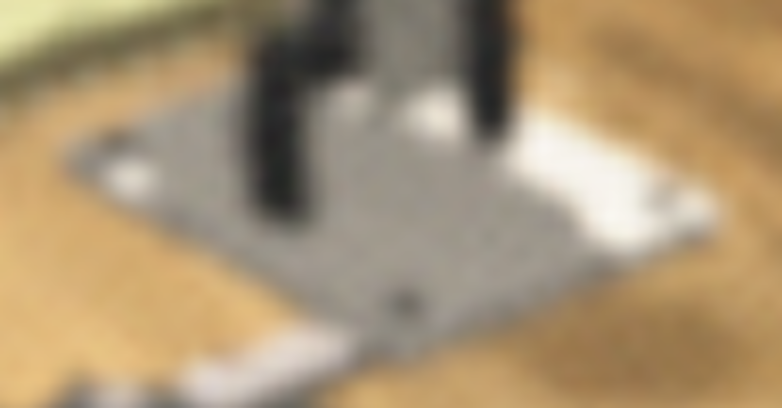

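```bash
python3 -m handwheel '[[0.001,0.001,-0.035,0.03,-0.04,0.021,0.05],[0.001,0.001,-0.069,0.1,-0.04,0.021,0.05],[0.001,0.001,-0.069,0.17,-0.037,0.021,0.05],[0.001,0.001,-0.069,0.17,-0.037,0.021,0.05]]' 55;python3 - <<'E'
from go import *
rows([seat(18,60,12.5,-.7),seat(18,30,12.5,-.7),seat(18,14.5,12.5,-.7)])
im=crop("scene",160,120,290,220,6,"pics/s11.png")
im=crop("top",140,170,250,260,7,"pics/t11.png")
E
```

```text
clock: 14.42
eef_pos: [525.1, 184.7, 133.4]
eef_rot: [-1.554, 1.353, 1.774]
wrist_force: [0.8, 0.9, -2.6]
finger_gap: 13.3
clock 14.43 tcp [525.1 184.7 133.4] jaw -1.384 down [-0.044  0.211 -0.976] F [ 0.8  0.9 -2.6] gap 13.3 j [0.17 0.39 1.61 0.24 1.16 1.46]
[-0.0011, 0.0009, -0.0002, -0.0028, -0.0083, -0.0017]
[-0.0011, 0.0009, -0.0002, 0.0948, 0.0133, -0.002]
[-0.0011, 0.0009, -0.0002, 0.1453, 0.0244, -0.0022]
```

View pics/s11.png

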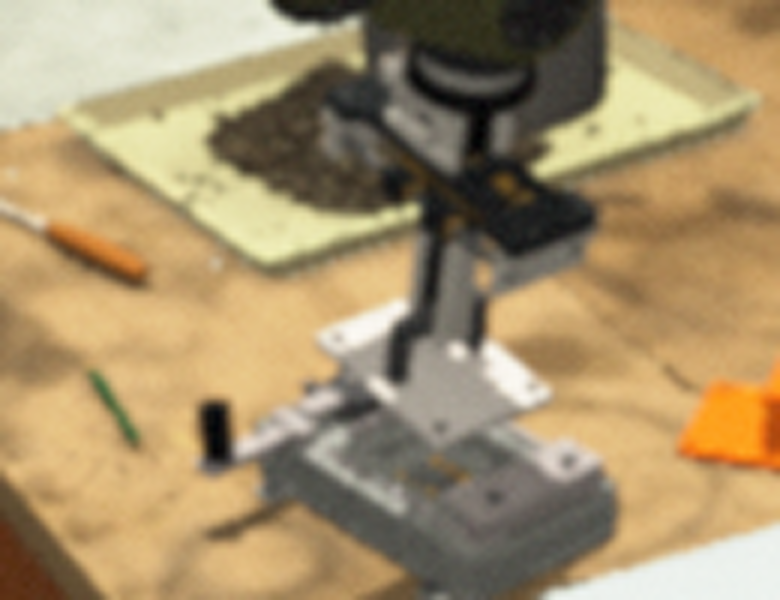

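View pics/t11.png

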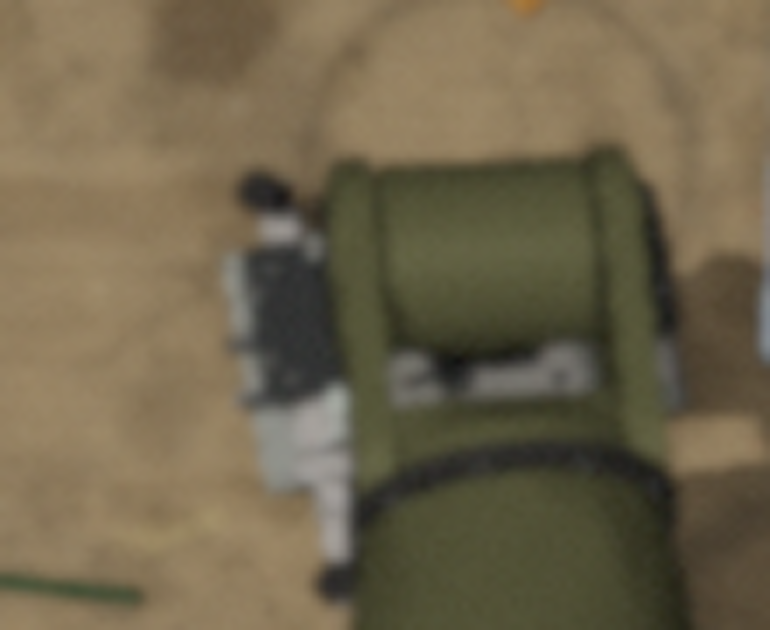

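```bash
python3 -m handwheel '[[-0.001,0.001,0,0.03,0,-0.002,0.05],[-0.001,0.001,0,0.07,0.008,-0.002,0.05],[-0.001,0.001,0,0.11,0.016,-0.002,0.05],[-0.001,0.001,0,0.145,0.024,-0.002,0.05],[-0.001,0.001,0,0.145,0.024,-0.002,0.05]]' 55;python3 - <<'E'
from go import *
rows([seat(18,14.5,12.5,-.7),seat(9,14.5,12.5,-.7),seat(0,14.5,12.5,-.7)])
im=crop("scene",180,140,280,215,8,"pics/s12.png")
E
```

```text
clock: 15.15
eef_pos: [525.8, 187.9, 90.4]
eef_rot: [-1.58, 1.353, 1.752]
wrist_force: [-0.1, 0.9, -3.3]
finger_gap: 13.6
clock 15.15 tcp [525.8 187.9  90.4] jaw -1.38 down [-0.039  0.212 -0.976] F [-0.1  0.9 -3.3] gap 13.6 j [0.18 0.44 1.64 0.25 1.07 1.43]
[0.0003, -0.0006, -0.0002, 0.0031, 0.0035, 0.0025]
[0.0003, -0.0006, -0.0002, -0.0034, 0.0328, 0.0025]
[0.0003, -0.0006, -0.0002, -0.0098, 0.0621, 0.0026]
```

View pics/s12.png

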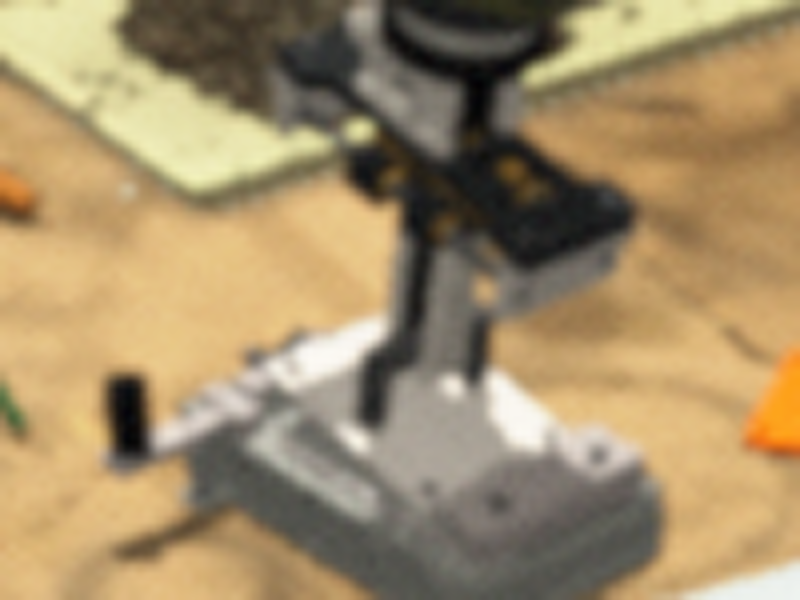

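```bash
python3 -m handwheel '[[0,0,0,0.002,0.013,0.0025,0.05],[0,0,0,-0.001,0.023,0.0025,0.05],[0,0,0,-0.0035,0.033,0.0025,0.05],[0,0,0,-0.0055,0.043,0.0025,0.05],[0,0,0,-0.008,0.053,0.0025,0.05],[0,0,0,-0.01,0.062,0.0025,0.05],[0,0,0,-0.01,0.062,0.0025,0.05]]' 55;python3 - <<'E'
from go import *
rows([seat(0,14,12.5,-.7),seat(0,10.5,9,-.7),seat(0,7,6,-.7),seat(0,4,3,-.7),seat(0,0.5,0,-.7)])
im=crop("scene",180,140,280,215,8,"pics/s13.png")
E
```

```text
clock: 16.08
eef_pos: [529.0, 169.2, 90.0]
eef_rot: [-1.585, 1.353, 1.747]
wrist_force: [0.4, 0.2, -3.1]
finger_gap: 13.5
clock 16.07 tcp [529.  169.2  90. ] jaw -1.38 down [-0.038  0.213 -0.976] F [ 0.4  0.2 -3.1] gap 13.5 j [0.14 0.44 1.65 0.25 1.07 1.4 ]
[0.0003, -0.0009, -0.0002, 0.0043, 0.0003, 0.0013]
[0.0003, -0.001, 0.0193, 0.0159, -0.0044, 0.0013]
[0.0002, -0.001, 0.0359, 0.0278, -0.0081, 0.0013]
[0.0002, -0.001, 0.0526, 0.0384, -0.0121, 0.0014]
[0.0002, -0.001, 0.0693, 0.051, -0.0157, 0.0014]
```

View pics/s13.png

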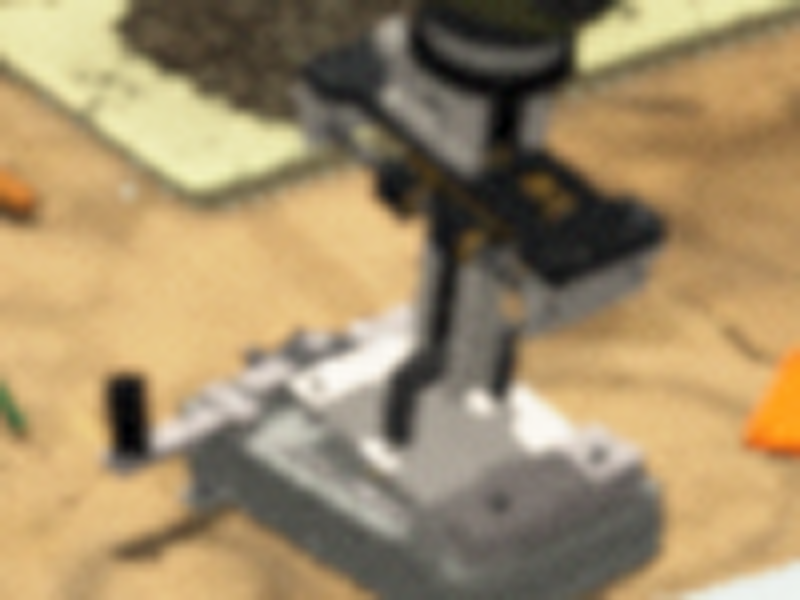

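```bash
python3 -m handwheel '[[0,-0.001,0.01,0.01,-0.002,0.0013,0.05],[0,-0.001,0.02,0.016,-0.0045,0.0013,0.05],[0,-0.001,0.036,0.028,-0.008,0.0013,0.05],[0,-0.001,0.053,0.038,-0.012,0.0013,0.05],[0,-0.001,0.062,0.045,-0.014,0.0013,0.05],[0,-0.001,0.069,0.051,-0.0157,0.0013,0.05],[0,-0.001,0.069,0.051,-0.0157,0.0013,0.05]]' 40;python3 - <<'E'
from go import *
rows([seat(0,0,0)])
im=crop("scene",180,140,280,215,8,"pics/s14.png")
E
```

```text
clock: 17.0
eef_pos: [527.0, 177.3, 76.0]
eef_rot: [-1.349, 1.57, 1.983]
wrist_force: [0.7, -0.1, -3.0]
finger_gap: 13.7
clock 17.0 tcp [527.  177.3  76. ] jaw -1.38 down [-0.     0.001 -1.   ] F [ 0.7 -0.1 -3. ] gap 13.7 j [0.26 0.46 1.64 0.   1.04 1.64]
[0.0004, 0.0001, 0.0003, 0.0013, 0.0014, -0.0024]
```

View pics/s14.png

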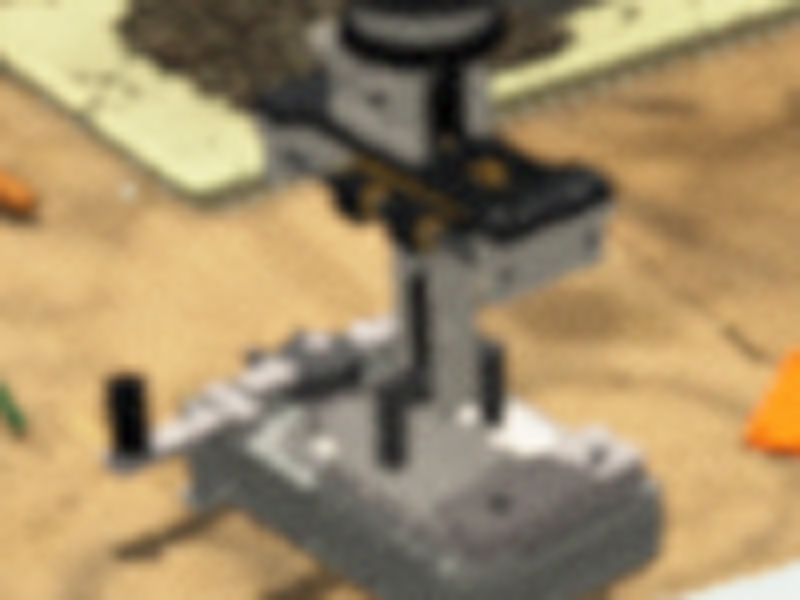

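```bash
python3 -m handwheel '[[0,0,0,0.003,0.001,-0.001,0.05],[0,0,0,0.006,0.001,-0.001,0.05],[0,0,0,0.006,0.001,-0.001,0.05]]' 40; python3 -m handwheel '[[0,0,0,0.003,0,0,0.05],[0,0,0,0.003,0,0,0.05]]' 40
```

```text
clock: 17.42
eef_pos: [527.5, 176.8, 75.6]
eef_rot: [-1.742, 1.569, 1.59]
wrist_force: [-8.9, -0.5, 13.6]
finger_gap: 14.0
clock: 17.68
eef_pos: [527.5, 176.8, 75.6]
eef_rot: [-1.823, 1.568, 1.509]
wrist_force: [-6.5, 0.6, 7.6]
finger_gap: 13.7
```

```bash
python3 -m handwheel '[[0,0,0,0,0,0,0.2],[0,0,0,0,0,0,0.4],[0,0,0,0,0,0,0.45],[0,0,0,-0.1,0,0,0.45],[0,0,0,-0.3,0,0,0.45],[0,0,0,-0.45,0,0,0.45],[0,0,0,-0.45,0.2,0,0.45],[0,0,0,-0.45,0.4,0,0.45],[0,0,0,-0.45,0.4,0,0.45]]' 20;python3 - <<'E'
from go import *
rows([])
im=crop("scene",180,140,280,215,8,"pics/s15.png")
im=crop("top",140,170,250,260,7,"pics/t15.png")
E
```

```text
clock: 18.8
eef_pos: [550.6, 55.4, 210.3]
eef_rot: [-1.861, 1.569, 1.466]
wrist_force: [0.2, 0.8, 0.6]
finger_gap: 42.5
clock 18.8 tcp [550.6  55.4 210.3] jaw -1.385 down [ 0.     0.002 -1.   ] F [0.2 0.8 0.6] gap 42.5 j [0.03 0.31 1.52 0.   1.32 1.42]
```

View pics/s15.png

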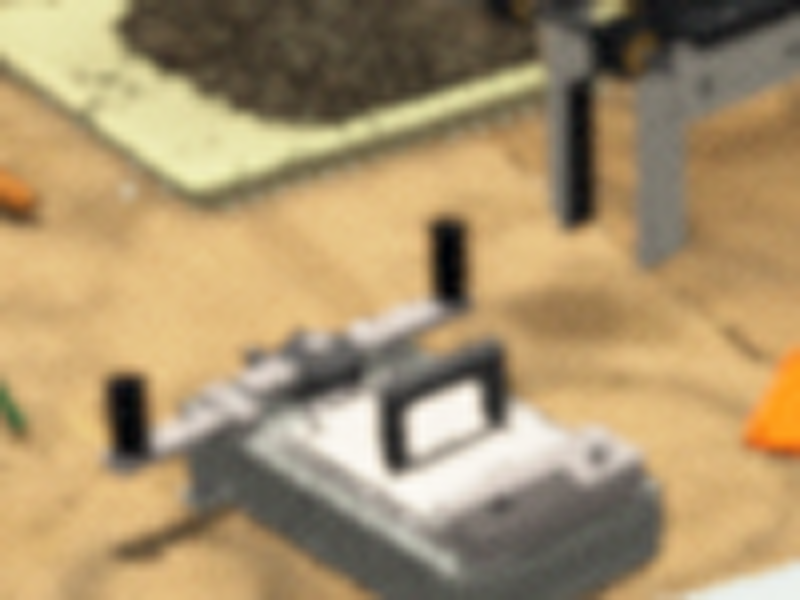

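View pics/t15.png

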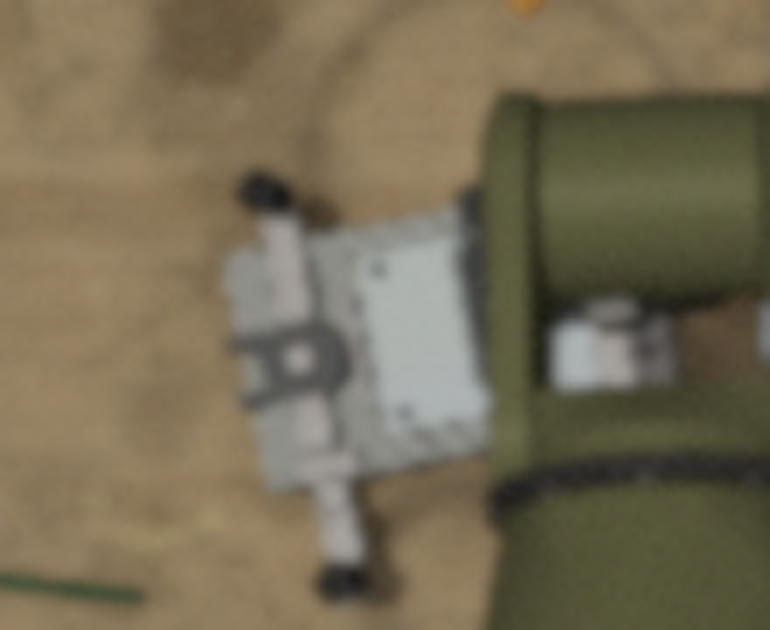

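The panel lies flat between the fences and under the lip. Next, swing the handle back.

```bash
python3 - <<'E'
from go import *
j=down(HA-np.pi/2)
rows([((590.2,281,150),j),((590.2,281,83),j)])
E
```

```text
clock 18.9 tcp [550.2  58.5 210.2] jaw -1.382 down [ 0.     0.003 -1.   ] F [0.1 0.5 0.7] gap 42.2 j [0.04 0.31 1.52 0.   1.32 1.42]
[-0.0003, -0.0002, 0.0008, 0.2395, -0.7029, -0.2702]
[-0.0003, -0.0002, 0.0008, 0.4628, -0.7023, -0.2701]
```

```bash
python3 -m handwheel '[[0,0,0,0.03,-0.7,-0.27,0.5],[0,0,0,0.06,-0.7,-0.27,0.5],[0,0,0,0.1,-0.7,-0.27,0.5],[0,0,0,0.2,-0.702,-0.27,0.5],[0,0,0,0.2,-0.702,-0.27,0.5],[0,0,0,0.3,-0.702,-0.27,0.5],[0,0,0,0.4,-0.702,-0.27,0.5],[0,0,0,0.46,-0.702,-0.27,0.5],[0,0,0,0.46,-0.702,-0.27,0.5]]' 12; python3 - <<'E'
from go import *
j=down(HA-np.pi/2)
rows([((590.2,281,83),j)])
im=crop("scene",180,130,280,205,8,"pics/s16.png")
E
```

```text
clock: 20.02
eef_pos: [589.8, 280.8, 72.5]
eef_rot: [-1.303, 1.568, 2.027]
wrist_force: [0.5, 0.2, 0.2]
finger_gap: 47.6
clock 20.02 tcp [589.8 280.8  72.5] jaw -1.382 down [-0.001  0.002 -1.   ] F [0.5 0.2 0.2] gap 47.6 j [0.39 0.66 1.33 0.   1.15 1.77]
[-0.0003, 0.0002, 0.0008, 0.0017, -0.0003, -0.0014]
```

View pics/s16.png

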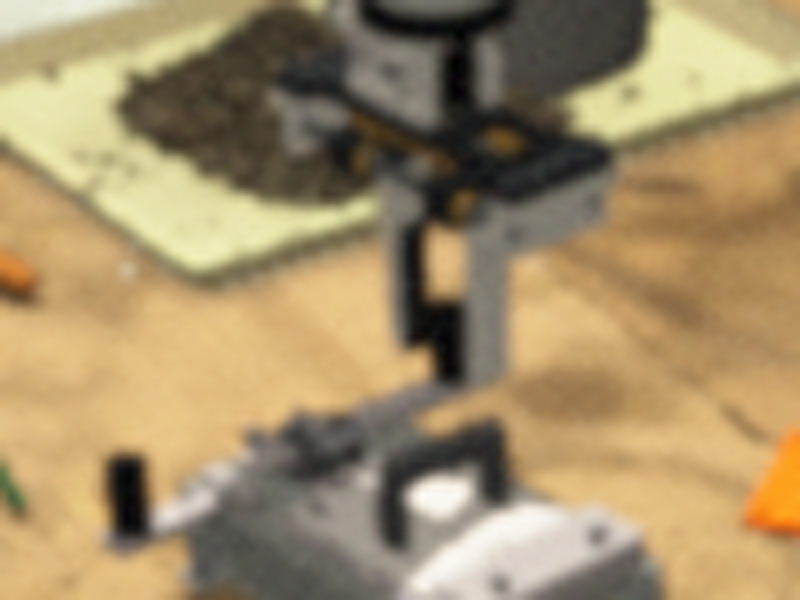

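```bash
python3 -m handwheel '[[0,0,0,0,0,-0.001,0.3],[0,0,0,0,0,-0.001,0.15],[0,0,0,0,0,-0.001,0.15],[0,0,0,0,0,-0.001,0.15],[0,0,0,0,0,-0.001,0.15]]' 12; python3 - <<'E'
from go import *
j=down(HA-np.pi/2)
p=telemetry.read_state()["eef_pos"]
c=hw(0,92,0);d=p-c;a=np.arctan2(d[1],d[0])
print(np.hypot(d[0],d[1]), np.pi/2+HA-a)
rows([(hw(80*np.sin(t),92+80*np.cos(t),p[2]+11),j) for t in np.r_[np.linspace(1.45,0.05,10),-0.01]])
E
```

```text
clock: 20.7
eef_pos: [590.8, 281.2, 74.1]
eef_rot: [-2.103, 1.567, 1.228]
wrist_force: [-0.4, 1.5, 4.5]
finger_gap: 20.0
81.5979691525665 1.58963906018894
clock 20.7 tcp [590.8 281.2  74.1] jaw -1.382 down [ 0.001  0.003 -1.   ] F [-0.4  1.5  4.5] gap 20.0 j [0.39 0.66 1.33 0.   1.15 1.77]
[-0.0003, -0.0006, 0.001, 0.0001, -0.0373, 0.0073]
[-0.0003, -0.0006, 0.001, 0.0002, -0.0779, 0.0155]
[-0.0003, -0.0006, 0.001, 0.0003, -0.1167, 0.0299]
[-0.0003, -0.0006, 0.001, 0.0004, -0.1529, 0.0501]
[-0.0003, -0.0006, 0.001, 0.0004, -0.1855, 0.0757]
[-0.0003, -0.0006, 0.001, 0.0005, -0.2137, 0.1061]
[-0.0003, -0.0006, 0.001, 0.0005, -0.2369, 0.1404]
[-0.0003, -0.0006, 0.001, 0.0005, -0.2544, 0.1779]
[-0.0003, -0.0006, 0.001, 0.0004, -0.266, 0.2177]
[-0.0003, -0.0006, 0.001, 0.0004, -0.2712, 0.2588]
[-0.0003, -0.0006, 0.001, 0.0003, -0.2715, 0.2748]
```

```bash
python3 -m handwheel '[[0,0,0,0,-0.037,0.005,0.15],[0,0,0,0,-0.078,0.013,0.15],[0,0,0,0,-0.117,0.028,0.15],[0,0,0,0,-0.153,0.049,0.15],[0,0,0,0,-0.186,0.075,0.15],[0,0,0,0,-0.214,0.106,0.15],[0,0,0,0,-0.237,0.14,0.15],[0,0,0,0,-0.254,0.178,0.15],[0,0,0,0,-0.266,0.218,0.15],[0,0,0,0,-0.27,0.259,0.15],[0,0,0,0,-0.27,0.277,0.15],[0,0,0,0,-0.27,0.277,0.15]]' 12; python3 - <<'E'
from go import *
j=down(HA-np.pi/2)
rows([(hw(0,172,84),j)])
im=crop("scene",160,130,280,220,6,"pics/s17.png")
im=crop("top",140,170,250,260,7,"pics/t17.png")
E
```

```text
clock: 22.2
eef_pos: [493.3, 345.7, 74.3]
eef_rot: [-1.879, 1.567, 1.452]
wrist_force: [-1.2, 3.0, 2.6]
finger_gap: 19.8
clock 22.2 tcp [493.3 345.7  74.3] jaw -1.381 down [ 0.     0.004 -1.   ] F [-1.2  3.   2.6] gap 19.8 j [0.55 0.56 1.5  0.   1.08 1.93]
[-0.0002, -0.0004, 0.0013, 0.0044, 0.0007, -0.0066]
```

View pics/s17.png

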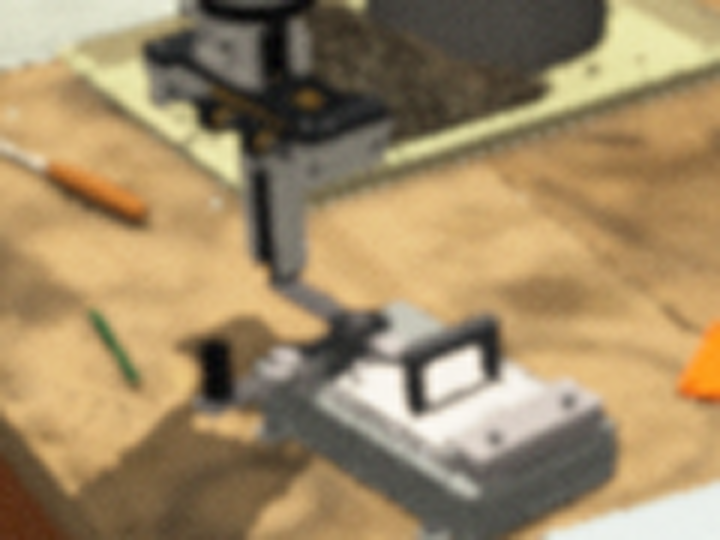

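View pics/t17.png

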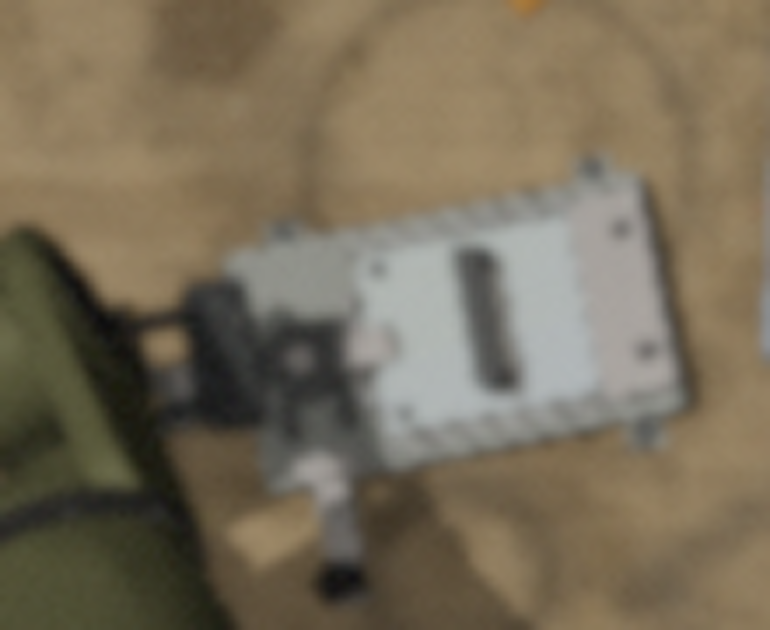

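```bash
python3 -m handwheel '[[0,0,0,0,0,0,0.3],[0,0,0,0,0,0,0.5],[0,0,0,-0.12,0,0,0.55],[0,0,0,-0.25,0,0,0.55],[0,0,0,-0.25,0.1,0.15,0.55],[0,0,0,-0.25,0.2,0.3,0.55],[0,0,0,-0.25,0.2,0.36,0.55]]' 12; python3 - <<'E'
from go import *
j=down(HA-np.pi/2)
rows([((403.4,246.4,78),j)])
im=crop("scene",160,130,280,220,6,"pics/s18.png")
E
```

```text
clock: 23.18
eef_pos: [397.5, 264.4, 149.0]
eef_rot: [-1.842, 1.567, 1.487]
wrist_force: [0.4, 0.5, 0.5]
finger_gap: 51.6
clock 23.18 tcp [397.5 264.4 149. ] jaw -1.383 down [ 0.     0.004 -1.   ] F [0.4 0.5 0.5] gap 51.6 j [0.51 0.2  1.8  0.   1.14 1.89]
[-0.0007, -0.0003, 0.0012, 0.273, 0.0637, -0.008]
```

View pics/s18.png

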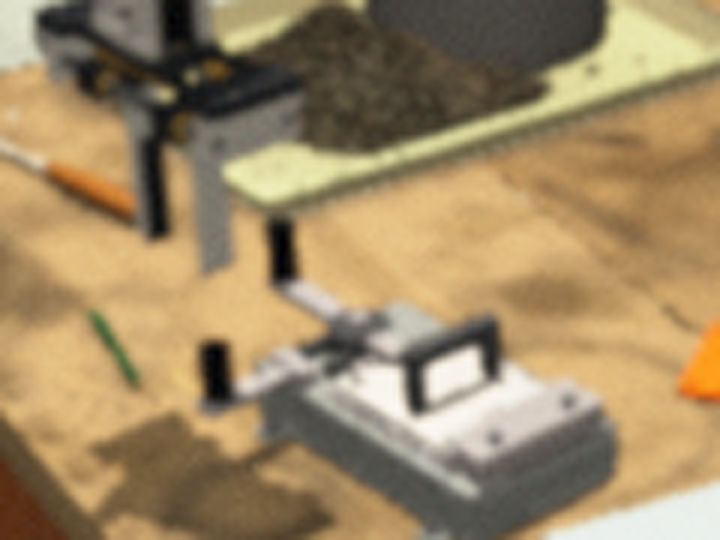

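```bash
python3 -m handwheel '[[0,0,0,0.0,0.064,-0.008,0.55],[0,0,0,0.1,0.064,-0.008,0.55],[0,0,0,0.2,0.064,-0.008,0.55],[0,0,0,0.27,0.064,-0.008,0.55],[0,0,0,0.27,0.064,-0.008,0.55]]' 12; python3 -m handwheel '[[0,0,0,0,0,0,0.35],[0,0,0,0,0,0,0.15],[0,0,0,0,0,0,0.15],[0,0,0,0,0,0,0.15],[0,0,0,0,0,0,0.15]]' 12; python3 - <<'E'
from go import *
j=down(HA-np.pi/2)
rows([((432.9,252,78),j)])
im=crop("scene",160,130,280,220,6,"pics/s19.png")
E
```

```text
clock: 23.85
eef_pos: [402.3, 246.6, 66.8]
eef_rot: [-0.998, 1.567, 2.332]
wrist_force: [0.9, 0.7, 1.0]
finger_gap: 52.0
clock: 24.48
eef_pos: [402.6, 246.2, 67.2]
eef_rot: [-0.997, 1.568, 2.333]
wrist_force: [-0.3, -5.6, 3.9]
finger_gap: 19.6
clock 24.48 tcp [402.6 246.2  67.2] jaw -1.382 down [-0.002  0.002 -1.   ] F [-0.3 -5.6  3.9] gap 19.6 j [0.47 0.31 1.88 0.   0.95 1.85]
[-0.0005, 0.0004, 0.0007, 0.0006, -0.0002, -0.1028]
```

View pics/s19.png

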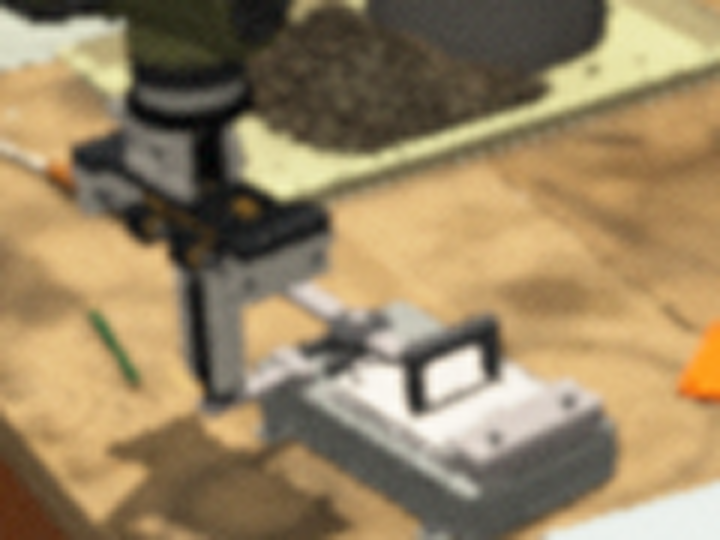

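Push in, slightly past 30 mm, with a moderate grip.

```bash
python3 -m handwheel '[[0,0,0,0,0,-0.02,0.15],[0,0,0,0,0,-0.04,0.15],[0,0,0,0,0,-0.06,0.15],[0,0,0,0,0,-0.08,0.15],[0,0,0,0,0,-0.095,0.15],[0,0,0,0,0,-0.105,0.15],[0,0,0,0,0,-0.108,0.15],[0,0,0,0,0,-0.108,0.15]]' 20; python3 - <<'E'
from go import *
rows([])
E
```

```text
clock: 25.52
eef_pos: [432.6, 252.0, 67.1]
eef_rot: [-0.266, 1.564, 3.064]
wrist_force: [-17.6, -3.4, 14.7]
finger_gap: 19.9
clock 25.52 tcp [432.6 252.   67.1] jaw -1.382 down [-0.007  0.001 -1.   ] F [-17.6  -3.4  14.7] gap 19.9 j [0.45 0.37 1.8  0.   0.98 1.83]
```

```bash
python3 -m handwheel '[[0,0,0,0,0,0.003,0.15],[0,0,0,0,0,0.003,0.4],[0,0,0,0,0,0.003,0.55],[0,0,0,-0.12,0,0,0.55],[0,0,0,-0.3,0,0,0.55],[0,0,0,-0.4,0.3,0.1,0.55],[0,0,0,-0.4,0.6,0.1,0.55],[0,0,0,-0.4,0.9,0.1,0.55],[0,0,0,-0.4,1,0.1,0.55],[0,0,0,-0.4,1,0.1,0.55]]' 20; python3 - <<'E'
from go import *
rows([])
im=crop("scene",160,130,280,220,6,"pics/s20.png")
im=crop("top",140,170,250,260,7,"pics/t20.png")
cv2.imwrite("pics/full20.png",camera("top")[:,:,::-1])
E
```

```text
clock: 26.78
eef_pos: [460.2, -50.6, 187.1]
eef_rot: [-0.251, 1.565, 3.078]
wrist_force: [0.2, -0.1, 0.4]
finger_gap: 51.7
clock 26.77 tcp [460.2 -50.6 187.1] jaw -1.383 down [-0.006  0.    -1.   ] F [ 0.2 -0.1  0.4] gap 51.7 j [-0.19  0.13  1.79 -0.    1.23  1.19]
```

View pics/s20.png

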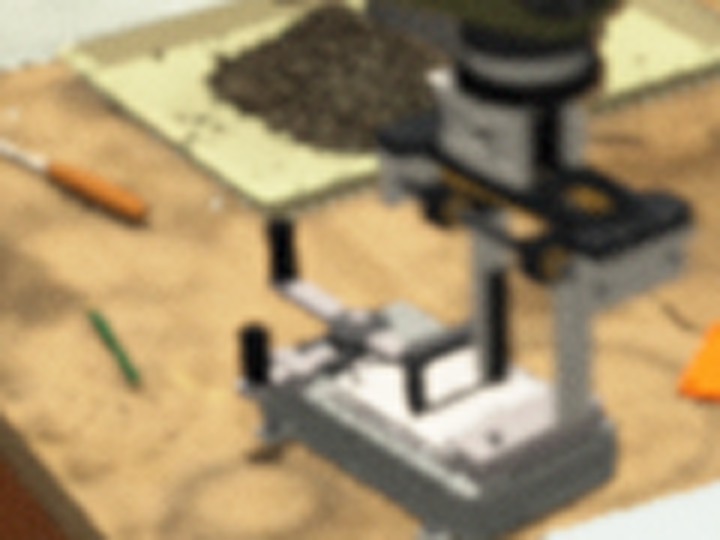

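View pics/t20.png

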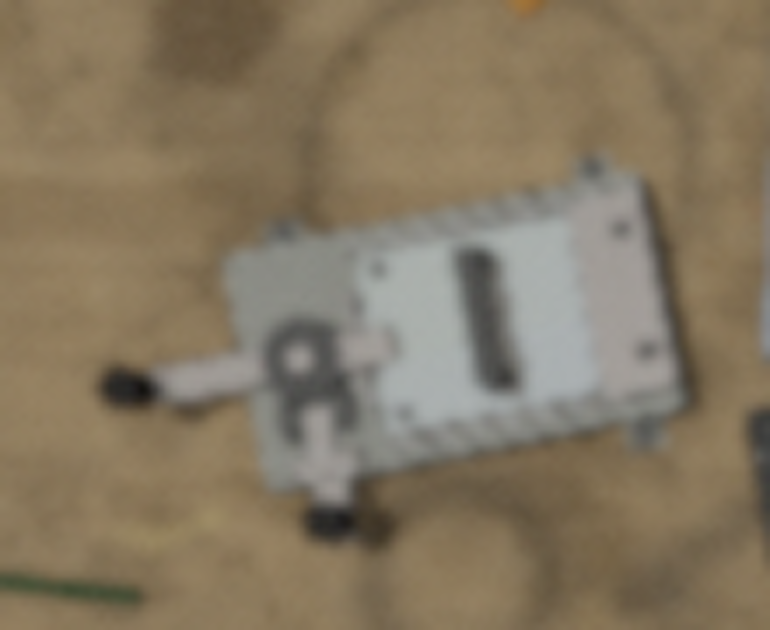

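View pics/full20.png

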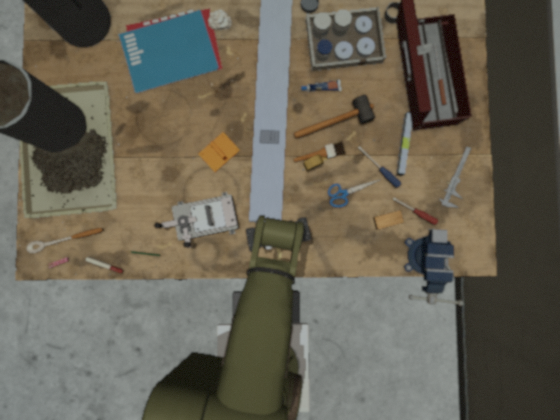

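Bolt knob (top px 187,244), handle knob (157,225) and the tape measure and wood block are all back at, or still at, their first positions. The roll is hidden under the arm in this view.

```bash
python3 -c "
from cell import order; print(order.sign_off())"
```

```text
the job is handed in; nothing more can be done
None
```

The panel is on its seat and locked in. I handed the job in at about 27 s on the robot's clock, against the 72 s limit; the sign-off gives no verdict.

**What I did:** I slid the bolt out about 30 mm and swung the handle fully aside. I then lifted the panel by its bar and tilted it about 12.5° with the lip edge down. I slid it under the lip, lowered it flat and released it. Last, I swung the handle back and pushed the bolt in until it hit its stop.

**Last checks:**
- **Panel:** the bar grip height came out the same above the deck as it was above the table, so the panel is flat to within my measurement. Both views show it between the fences and under the lip, with the handle's nose over its end.
- **Handle:** its knob is back at its starting pixel in the scene view. In the gripper it read about 2 mm from its starting spot.
- **Bolt:** it travelled about 30 mm back and met about 18 N at the stop. Its knob is within about one pixel of where it started.
- **Robot:** it is clear of everything, with about 0 N at the wrist.
- **Other objects:** the tape measure, the wood block and the orange look-alike show no visible movement. The tape roll was hidden under the arm in the last top view, so I could not confirm it there; I never worked near it.

**Disagreement:** the scene camera placed things about 7 mm lower in y than the gripper contacts did. I went by the top camera and the contacts.

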